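# Put the model houses back on their own plots

## Robot

A 6-joint arm with a two-finger parallel gripper is mounted at the origin on the work surface. World frame = base frame: x ahead of the robot, y to its left, z up, the work surface at z = 0. Lengths are in m, angles in degrees, forces in N, time in s.
With the tool pointing down it reaches from about 0.375 to 0.9 m from the base axis. Payload 3.1 kg.
Tool frame: the origin (TCP) lies at the very end of the fingers, on their centre line; the grasp point (between the pads) lies 19 mm behind it (grip_point_offset is the distance from the TCP to the grasp point, in m); y points along the fingers, x is the direction in which the jaws open and shut, and the axes are right-handed (so a half turn about y gives the same grasp; the last joint's range is limited). The gripper opens to 87 mm and grips with 3 to 60 N. Pads are 19 mm wide; open, the fingers measure 117 mm over their backs; the gripper's body (75 mm by 190 mm) begins 51 mm behind the grasp point.
Start: joints at [-77.149, 30.224, 82.088, -0, 67.689, -10.227], TCP at [0.245, -0.575, 0.19] pointing down, gripper open.
Joint ranges: [-176.69, 176.69], [-43.24, 126.21], [12.49, 139.97], [-82, 262], [0, 151.66], [-163.58, 163.58]. Speed limits (degrees/s): [159.86, 159.86, 180, 180, 180, 180].

## Interface

Orientations are given as a 3x3 rotation matrix whose columns are the frame's x, y, z axes.
In Python, from rig import * gives the robot as it stands.
- The arm moves only by the tool send_rows, never from a script. Its argument "moves" is text: rows parted by semicolons, each of 5 numbers parted by spaces: the finger opening in mm, from 0 to 87, then the shift along the tool's x, y, z in mm, then the turn about the tool's y in degrees. In form: fingers dx dy dz yaw; .... A call has 1 to 20 rows; each row shifts and turns the commanded pose from where the row before left it, along the tool's axes as they then stand; what a row does not reach is not made up. A row lasts 1/12 s, in which the tool goes at most 41.7 mm and 7.16 degrees, less where a joint would pass 70% of its speed; a pose out of reach is approached as far as the arm can. A call is refused whole if a number of a shift passes 41.7 or a number of a turn 7.16, either way. A call with a gripper value outside its range is refused whole. The fingers move at their own pace and stop on an object; the grip force is fixed at half the most. Time passes only in rows, so rows that do not move let the fingers close. It gives the time, the measured TCP pose, the force and the opening at its end, in the units of the state.
- read_state(): the state, without advancing time (a new reading comes with each control period).
- capture(name): name is "scene" or "top" or "wrist"; returns a dict with "image" (400x640x3 uint8, blue, green, red), "z_map" (400x640 float32, m along the optical axis (not along the pixel's ray), 0 where there is no reading), "mtx" (3x3 intrinsics, pixels), "origin" and "rotation" of the camera in the world; the wrist camera has in their place "tool_from_camera" (4x4, takes a point from camera to tool coordinates, whose origin is the TCP and whose axes are the tool frame's). Camera axes: x right, y up, looking along -z (the intrinsics and any distortion apply to the point x, -y, -z); pixel columns grow to the right and rows downward; lengths in m; the calibration is good to about 2 mm. A picture is of the moment at which its call begins: read the wrist's pose just before it.
- hand_in(): hands the job in, once; it reports no verdict.
Trained networks look in a picture, given as the dict that the camera call returned (one of the last four; its "shot" number tells which), for a name from the list of things; names that differ only in an ending like _2 or _b are one class to them, and where a whole thing is asked for, a point or a joint stands for the part that bears it (a point fixed in the world has none). Each returns a list of dicts, best first, with "p" (0 to 1); they miss things now and then, are a little off and sometimes report something else, mostly with a low value. They report only what shows in the picture. A call takes as long as a camera call. They do not tell look-alikes from the thing itself.
- search_frame(picture, name): "bbox" ([left, top, right, bottom] in pixels, round what is visible of it).
- masks_of(picture, name): "region" (400x640 bool, what is visible of it) and "bbox" ([left, top, right, bottom] in pixels, round what is visible of it).
- mark_of(picture, name): "pixel" ([row, column] in pixels: a listed point, or the origin of a listed thing).
The state is a dict: "time_s": time; "joint_positions": joint angles; "qvel": joint speeds; "tau": joint torques, N m; "position": TCP position; "tcp_rot": TCP orientation; "force": force on the tool from outside, world axes, zero at the start; "moment": the same for the moment, N m; "opening": opening from 0.0 (shut) to 1.0 (fully open).
Only numpy, scipy, OpenCV 4.12 (cv2) and the standard library are available. Lean on these libraries where they do the work, as an engineer would, in place of code of your own. Each camera call takes 0.05 s, during which the arm holds its last target. There are 200 camera calls.

## Task

The houses of this site model stand on one another's plots: set every house on the plot of its roof's colour, upright, in the middle of the white footprint and in line with it (one house may already be on the right plot and then only needs to be put straight there). The cork plot is free for parking a house on the way and is empty again at the end. Set the houses down gently, without dropping or tipping one, and leave the roll of tape where it lies.

Things in the scene. Friction and masses are not known exactly. Their poses are not given: they have to be found in the camera images.
- yellow_mid (a point): Loose model house, block of pale wood with a flat yellow roof (two little yellow roof boxes, look only, rise 6 mm more); 70 mm long (its x axis), 44 mm wide (its y axis), 60 mm high, 90 to 180 g, plain upright walls on both long sides: grasp it from above across the 44 mm. The point is its centre, 30 mm above its underside; z up. It starts upright on one of the coloured plots, not quite straight.
- blue_mid (a point): Loose model house, white block with straight walls 50 mm high and a blue gable roof, ridge along its x axis; 70 mm long (its x axis), 44 mm wide (its y axis), 70 mm high, 90 to 180 g, plain upright walls on both long sides: grasp it from above across the 44 mm. The point is its centre, 35 mm above its underside; z up. It starts upright on one of the coloured plots, not quite straight.
- red_mid (a point): Loose model house, grey stepped block with flat red roofs: the 30 mm at its -x end are 44 mm high, the other 40 mm are 72 mm high, all equally wide; 70 mm long (its x axis), 44 mm wide (its y axis), 72 mm high, 90 to 180 g, plain upright walls on both long sides: grasp it from above across the 44 mm. The point is its centre, 36 mm above its underside; z up. It starts upright on one of the coloured plots, not quite straight.
- green_mid (a point): Loose model house, white block with a flat green roof carrying a few tiny green bushes (look only); 70 mm long (its x axis), 44 mm wide (its y axis), 56 mm high, 90 to 180 g, plain upright walls on both long sides: grasp it from above across the 44 mm. The point is its centre, 28 mm above its underside; z up. It starts upright on one of the coloured plots, not quite straight.
- plot_yellow: Fixed yellow plot: square plate 96 x 96 mm, 6 mm thick, on the table, with a white footprint 74 x 48 mm printed (flat) in its middle. Origin at the centre of its underside (table height); the long side of the footprint is its x axis, z up. Its top is 6 mm above the origin. The house with the yellow roof belongs here, its long side along the footprint's.
- plot_blue: Fixed blue plot: square plate 96 x 96 mm, 6 mm thick, on the table, with a white footprint 74 x 48 mm printed (flat) in its middle. Origin at the centre of its underside (table height); the long side of the footprint is its x axis, z up. Its top is 6 mm above the origin. The house with the blue roof belongs here, its long side along the footprint's.
- plot_red: Fixed red plot: square plate 96 x 96 mm, 6 mm thick, on the table, with a white footprint 74 x 48 mm printed (flat) in its middle. Origin at the centre of its underside (table height); the long side of the footprint is its x axis, z up. Its top is 6 mm above the origin. The house with the red roof belongs here, its long side along the footprint's.
- plot_green: Fixed green plot: square plate 96 x 96 mm, 6 mm thick, on the table, with a white footprint 74 x 48 mm printed (flat) in its middle. Origin at the centre of its underside (table height); the long side of the footprint is its x axis, z up. Its top is 6 mm above the origin. The house with the green roof belongs here, its long side along the footprint's.
- plot_spare: Fixed spare plot of brown cork, no house belongs to it and it is empty at the start: square plate 96 x 96 mm, 6 mm thick, on the table, with a white footprint 74 x 48 mm printed (flat) in its middle. Origin at the centre of its underside (table height); the long side of the footprint is its x axis, z up. Its top is 6 mm above the origin.
- tape_mid (a point): Loose roll of black tape on a brown cardboard core, lying flat among the plots, 88 mm across, 24 mm high; a bystander. The point is its centre, 12 mm above the table.
There are look-alikes about, which are no part of the job. What is shaped like the part that bears green_mid but purple is not meant.

How it is judged:
By the outcome, as a careful person would: the job done as asked, in the order asked, and still so for the second after the job is handed in, with the robot touching nothing.
It also fails if it takes over 115 s, if anything falls off the work surface, if the arm or the gripper's body presses on something with over 40 N, if the wrist force passes 120 N, or if a joint passes its speed limit or range.

## Working session

There is one attempt and no reset: what is moved stays moved. The work goes in short steps, Python scripts to look and compute and a tool call to move; the robot and the scene stay as the last step left them, time stands still between calls to the robot, and variables do not carry over. Pictures are saved under pics/ and viewed, about 12 in all and at most 16, crops included, and the job is handed in when it is done.

Besides the shell and the picture viewer there is one more tool, called after "Request:" as name(argument=value, ...), one argument or row to a line, values as JSON. send_rows: Moves the arm, as the interface text tells. Its arguments: {"type":"object","properties":{"moves":{"type":"string"}},"required":["moves"]}

```bash
ls; mkdir -p pics; python3 - <<'E'
from rig import *
import cv2
s=read_state();print(s['time_s'],s['position'],s['tcp_rot'],s['opening'],s['force'])
for n in('top','scene'):
    c=capture(n);cv2.imwrite(f'pics/{n}0.png',c['image']);print(c['origin'],c['rotation'],c['mtx'],[k for k in c])
E
```

```text
pics
0.0 [ 0.24484816 -0.57420724  0.18907811] [[ 3.91974665e-01 -4.50192169e-04  9.19975901e-01]
 [-9.19973706e-01  2.04689404e-03  3.91974732e-01]
 [-2.05955714e-03 -9.99997804e-01  3.88165647e-04]] 1.0002632659488182 [-0.7691239  -0.24746969  0.88543999]
[ 0.3907709  -0.05709235  1.16698432] [[ 0.01703662  0.99732992 -0.07101262]
 [-0.99966927  0.01562205 -0.020428  ]
 [-0.0192641   0.07133716  0.99726622]] [[488.41484492   0.         322.60189481]
 [  0.         488.41484492 197.39868173]
 [  0.           0.           1.        ]] ['image', 'z_map', 'mtx', 'origin', 'rotation', 'shot']
[1.08753296 0.21826148 1.068275  ] [[-0.36668223 -0.78148286  0.5048056 ]
 [ 0.93027094 -0.30108133  0.20963303]
 [-0.01183708  0.54647469  0.83739196]] [[444.90077254   0.         322.36326582]
 [  0.         444.90077254 198.53427784]
 [  0.           0.           1.        ]] ['image', 'z_map', 'mtx', 'origin', 'rotation', 'shot']
```

View pics/top0.png

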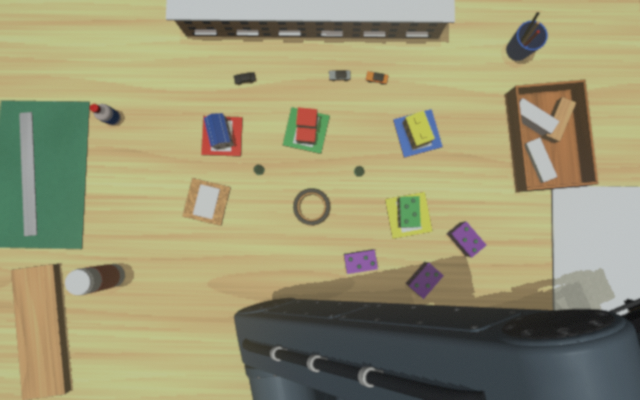

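View pics/scene0.png

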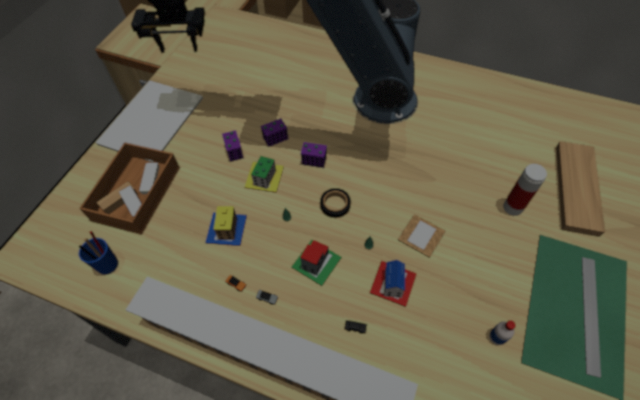

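Top view: blue house on the red plot (222,135), red on green (306,130), yellow on blue (418,133) and green on yellow (409,215). Cork is empty at (207,202), the tape is at (312,206), and there are tiny trees at (259,169) and (359,171). It is a 4-cycle, so one house has to be parked on the cork.

```bash
cat > h.py <<'E'
from rig import *
import cv2, numpy as np
from scipy.optimize import minimize
def pose(c,T=None):
    if 'origin' in c: return np.array(c['origin']),np.array(c['rotation'])
    p,R=T; M=np.array(c['tool_from_camera']); return p+R@M[:3,3], R@M[:3,:3]
def rays(c,px,T=None):   # px Nx2 (col,row) -> origin, world dirs with unit depth
    o,R=pose(c,T); K=c['mtx']; px=np.atleast_2d(px).astype(float)
    d=np.c_[(px[:,0]-K[0,2])/K[0,0],-(px[:,1]-K[1,2])/K[1,1],-np.ones(len(px))]
    return o,d@R.T
def onz(c,px,z,T=None):
    o,d=rays(c,px,T); return (o+d*((z-o[2])/d[:,2])[:,None])[:,:2]
def proj(c,P,T=None):
    o,R=pose(c,T); q=(np.atleast_2d(P)-o)@R; K=c['mtx']
    return np.c_[K[0,2]+K[0,0]*q[:,0]/-q[:,2],K[1,2]-K[1,1]*q[:,1]/-q[:,2]]
HUE={'yellow':(20,35,110),'blue':(100,125,110),'red':(172,8,110),'green':(45,85,70),'spare':(8,20,90)}
def cmask(img,col):
    h=cv2.cvtColor(img,cv2.COLOR_BGR2HSV); lo,hi,s=HUE[col]; H=h[...,0]
    m=((H>=lo)&(H<=hi)) if lo<hi else ((H>=lo)|(H<=hi))
    return (m&(h[...,1]>=s)&(h[...,2]>40))
def tool(): 
    s=read_state(); return np.array(s['position']),np.array(s['tcp_rot'])
def yaw_of(R): return np.degrees(np.arctan2(R[1,2],R[0,2]))  # heading of tool z in world
def go(target,heading=None,s=None):
    """heading: desired world angle of tool z (mod 180). Prints yaw rows total then shift after the turn."""
    p,R=tool(); y=yaw_of(R); dy=0 if heading is None else (heading-y+90)%180-90
    a=np.radians(y+dy); z=np.array([np.cos(a),np.sin(a),0]); yy=np.array([0,0,-1.]); x=np.cross(yy,z)
    d=(np.array(target)-p)*1000
    print('turn(tool y)=%.2f  then dx %.1f dy %.1f dz %.1f'%(-dy,d@x,d@yy,d@z))
E
python3 - <<'E'
from h import *
for i in range(1):
    p,R=tool();print(p,yaw_of(R))
c=capture('wrist');cv2.imwrite('pics/w0.png',c['image']);print(c['tool_from_camera'],c['mtx'])
for n in('top','scene'):
    c=capture(n)
    for col in('yellow','blue','red','green','spare'):
        r=masks_of(c,'plot_'+col)
        if not r: print(n,col,None);continue
        m=r[0]['region'];mk=mark_of(c,'plot_'+col)
        cs=cv2.findContours(m.astype('uint8'),cv2.RETR_EXTERNAL,cv2.CHAIN_APPROX_NONE)[0]
        pts=np.vstack([k[:,0] for k in cs]);w=onz(c,pts,.006)*1000
        rc=cv2.minAreaRect(w.astype(np.float32))
        print(n,'plot',col,round(r[0]['p'],2),np.round(rc[0],1),np.round(rc[1],1),round(rc[2],1),'mark',np.round(onz(c,np.array(mk[0]['pixel'])[::-1],0)*1000) if mk else None)
    for col,h in(('yellow',60),('blue',70),('red',72),('green',56),('tape',24)):
        mk=mark_of(c,col+'_mid')
        print(n,col,[(round(k['p'],2),np.round(k['pixel']),np.round(onz(c,np.array(k['pixel'])[::-1],h/2000+(.006 if col!='tape' else 0))*1000)) for k in mk[:3]])
E
```

```text
[ 0.24486078 -0.57425886  0.18917601] 23.07738524110397
[[ 9.99999693e-01  1.36064767e-04  7.72058561e-04  8.74658870e-05]
 [ 7.05404309e-04  2.73509869e-01 -9.61868938e-01 -1.94588310e-01]
 [-3.42042108e-04  9.61869187e-01  2.73509689e-01  7.60557987e-02]
 [ 0.00000000e+00  0.00000000e+00  0.00000000e+00  1.00000000e+00]] [[302.87952187   0.         315.66290034]
 [  0.         302.87952187 195.87348722]
 [  0.           0.           1.        ]]
top plot yellow 0.77 [ 435.3 -236.4] [96.4 98.1] 11.4 mark [[ 432. -241.]]
top plot blue 0.56 [ 631.8 -257.4] [96. 97.] 16.4 mark [[ 625. -257.]]
top plot red 0.73 [618.4 213.3] [92.9 98.1] 0.7 mark [[620. 216.]]
top plot green 0.8 [635.2   9.9] [96.8 95.8] 78.4 mark [[641.  11.]]
top plot spare 0.6 [459.5 246.4] [97.  96.8] 76.4 mark [[459. 243.]]
top yellow [(0.62, array([129., 419.]), array([[ 634., -256.]]))]
top blue [(0.9, array([132., 220.]), array([[622., 209.]]))]
top red [(0.77, array([126., 307.]), array([[637.,   5.]]))]
top green [(0.9, array([215., 407.]), array([[ 434., -229.]])), (0.86, array([261., 360.]), array([[ 325., -1
[... 278 characters left out ...]
cene plot red 0.75 [619.5 211.7] [98.5 99.6] 88.7 mark [[609. 215.]]
scene plot green 0.66 [635.8  10.3] [99.3 99.5] 78.5 mark [[640.   9.]]
scene plot spare 0.73 [459.3 242.9] [ 98.  100.1] 79.0 mark [[444. 251.]]
scene yellow [(0.75, array([221., 229.]), array([[ 622., -248.]]))]
scene blue [(0.97, array([276., 393.]), array([[618., 208.]]))]
scene red [(0.69, array([252., 315.]), array([[629.,   4.]]))]
scene green [(0.96, array([128., 272.]), array([[ 275., -284.]])), (0.8, array([156., 314.]), array([[ 334., -118.]])), (0.69, array([172., 262.]), array([[ 440., -238.]]))]
scene tape [(0.6, array([205., 333.]), array([[461.,  -9.]])), (0.55, array([173., 263.]), array([[ 431., -241.]]))]
```

Request:
send_rows(
  moves="87 0 0 0 5.77;87 0 0 0 5.77;87 0 0 0 5.77;87 0 0 0 5.77;87 -36 0 17 0;87 -36 0 17 0;87 -36 0 17 0;87 -36 0 17 0;87 -36 0 17 0;87 -36 0 17 0;87 -36 0 17 0;87 -36 0 17 0;87 -36 0 17 0;87 -36 0 17 0;87 -36 0 17 0;87 -36 0 17 0;87 -36 0 17 0;87 -36 0 17 0;87 -36 0 17 0;87 -36 0 17 0",
)

```text
time_s: 3.42
position: [0.5177, 0.003, 0.1903]
tcp_rot: [[0.0, 0.001, 1.0], [-1.0, -0.0, 0.0], [0.0, -1.0, 0.001]]
force: [1.5, 0.2, 0.0]
opening: 0.997
```

Request:
send_rows(
  moves="87 -36 0 17 0;87 -36 0 17 0;87 -36 0 17 0;87 -36 0 17 0;87 -36 0 17 0;87 -33 0 0 0;87 0 0 0 0;87 0 0 0 0",
)

```text
time_s: 4.08
position: [0.6016, 0.2159, 0.1897]
tcp_rot: [[0.004, -0.0, 1.0], [-1.0, -0.0, 0.004], [0.0, -1.0, -0.0]]
force: [0.1, -0.8, 0.8]
opening: 1.001
```

```bash
cat >> h.py <<'E'
def measure(name=None,houses=True,plots=('red','green','blue','yellow','spare'),near=None):
    T=tool(); c=capture('wrist')
    if name: cv2.imwrite('pics/%s.png'%name,c['image'])
    v,u=np.mgrid[0:400,0:640]; o,d=rays(c,np.c_[u.ravel(),v.ravel()],T)
    z=c['z_map'].ravel(); P=o+d*z[:,None]
    if houses:
        hi=((P[:,2]>.03)&(P[:,2]<.1)&(z>0)).reshape(400,640).astype('uint8')
        hi=cv2.morphologyEx(hi,cv2.MORPH_OPEN,np.ones((3,3)))
        n,L,st,_=cv2.connectedComponentsWithStats(hi)
        for k in range(1,n):
            if st[k,4]<300: continue
            q=P[L.ravel()==k]; rc=cv2.minAreaRect((q[:,:2]*1000).astype(np.float32))
            (w,h),a=rc[1],rc[2]; a=a if w>h else a+90
            print('house?',np.round(rc[0],1),'size',np.round(sorted(rc[1]),1),'heading %.1f'%((a+90)%180-90),'zmax %.0f'%(np.percentile(q[:,2],98)*1000),'px',st[k])
    for col in plots:
        for r in masks_of(c,'plot_'+col)[:1]:
            if r['p']<.4: continue
            m=r['region']; pts=np.argwhere(m)[:,::-1]; w=onz(c,pts,.006,T)*1000
            rc=cv2.minAreaRect(w.astype(np.float32)); a=(rc[2]+45)%90-45
            print('plot',col,'p%.2f'%r['p'],np.round(rc[0],1),'size',np.round(rc[1],1),'heading %.1f (mod 90)'%a,'bbox',r['bbox'])
    return c,T
E
python3 - <<'E'
from h import *
print(read_state()['time_s'],tool()[0],yaw_of(tool()[1]))
c,T=measure('w1')
P=onz
E
```

```text
4.0833 [0.60156945 0.21586978 0.18965978] 0.2092459457900387
house? [661.5 474.9] size [32.1 40.4] heading 0.5 zmax 98 px [  32  105   70   39 2089]
house? [637.    6.4] size [46.4 70.3] heading -4.3 zmax 79 px [ 473  114   82   68 3977]
house? [623.9 213. ] size [46.4 70.6] heading 15.7 zmax 75 px [ 290  124   57   73 2857]
plot red p0.75 [620.4 212.9] size [95.8 95.3] heading -0.9 (mod 90) bbox [279.4, 117.2, 360.9, 194.0]
plot green p0.63 [636.6  11.9] size [99. 96.] heading -11.4 (mod 90) bbox [433.5, 97.1, 535.5, 187.6]
plot spare p0.81 [462.2 244.3] size [96.7 99.7] heading -11.7 (mod 90) bbox [256.6, 233.7, 337.9, 307.5]
```

View pics/w1.png

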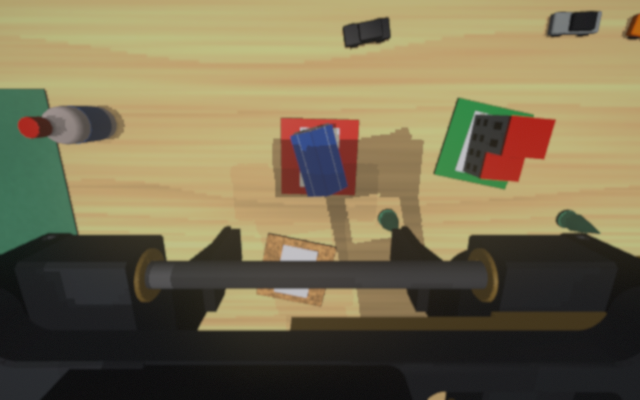

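Wrist view: the blue house is at (318,160) and turned on the red plot; the red house on green is at (495,140). The depth outlines match the 44x70 size, so I'll grasp blue now.

Request:
send_rows(
  moves="87 0 0 0 -5.17;87 0 0 0 -5.17;87 0 0 0 -5.17;87 4.4 0 10.3 0;87 4.4 0 10.4 0;87 0 0 0 0;87 0 20 0 0;87 0 20 0 0;87 0 20 0 0;87 0 20 0 0;87 0 20 0 0;87 0 20 0 0;87 0 20 0 0;87 0 15 0 0;87 0 12.5 0 0;87 0 0 0 0",
)

```text
time_s: 5.72
position: [0.6218, 0.2101, 0.0198]
tcp_rot: [[0.266, -0.006, 0.964], [-0.964, -0.001, 0.266], [-0.001, -1.0, -0.006]]
force: [-0.8, -0.8, -0.4]
opening: 1.001
```

Request:
send_rows(
  moves="40 0 0 0 0;40 0 0 0 0;40 0 0 0 0;40 0 0 0 0;40 0 0 0 0;40 0 0 0 0;40 0 0 0 0;40 0 0 0 0;40 0 0 0 0",
)

```text
time_s: 6.47
position: [0.6244, 0.2115, 0.0229]
tcp_rot: [[0.267, 0.0, 0.964], [-0.964, 0.001, 0.267], [-0.001, -1.0, 0.0]]
force: [-0.9, 1.9, 2.6]
opening: 0.503
```

Request:
send_rows(
  moves="40 0 -5 0 0;40 0 -15 0 0;40 0 -20 0 0;40 0 -20 0 0;40 0 -20 0 0;40 0 -20 0 0;40 0 0 0 6.8;40 0 0 0 6.8;40 0 0 0 6.8;40 0 0 0 6.7;40 0 0 -15 0;40 0 0 -25 0;40 0 0 -30 0;40 0 0 -30 0;40 0 0 -30 0;40 0 0 -25 0;40 1 0 -12 0;40 0 0 0 0;40 0 0 0 0;40 0 0 0 0",
)

```text
time_s: 8.13
position: [0.4633, 0.2437, 0.123]
tcp_rot: [[-0.201, 0.004, 0.98], [-0.98, 0.001, -0.201], [-0.001, -1.0, 0.003]]
force: [-0.3, 0.2, -0.8]
opening: 0.505
```

```bash
python3 - <<'E'
from h import *
print(read_state()['time_s'],tool()[0],yaw_of(tool()[1]))
c,T=measure('w2')
print('px of plane check', proj(c,[.461,.244,.006],T))
m=mark_of(c,'blue_mid');print(m[:1])
E
```

```text
8.1333 [0.46328848 0.24374635 0.12299804] -11.61318488391754
house? [655.5 468.3] size [16.4 38.9] heading -26.0 zmax 48 px [  0   0  23  50 884]
plot red p0.75 [605.5 213.2] size [95.8 70.1] heading -1.6 (mod 90) bbox [261.8, 0.0, 374.9, 82.2]
plot green p0.77 [590.2  21.1] size [97.   4.8] heading -11.7 (mod 90) bbox [476.5, 0.0, 587.1, 5.9]
plot spare p0.68 [461.6 244.6] size [95.6 93.9] heading -12.5 (mod 90) bbox [267.8, 143.0, 366.3, 230.0]
px of plane check [[316.74702744 186.6737653 ]]
[{'pixel': [237.5, 315.5], 'p': 0.86}]
```

View pics/w2.png

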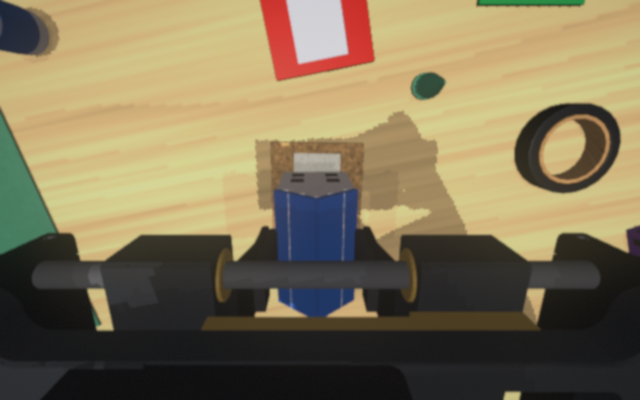

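The held blue house (316,250) is straight over the cork, and the red plot's white footprint (315,30) runs along x. Lowering.

Request:
send_rows(
  moves="40 0 20 -1.5 0;40 0 20 0 0;40 0 20 0 0;40 0 15 0 0;40 0 10 0 0;40 0 6 0 0;40 0 4 0 0;40 0 2.5 0 0;40 0 1.5 0 0;40 0 0 0 0;40 0 0 0 0;40 0 0 0 0",
)

```text
time_s: 9.48
position: [0.4595, 0.2441, 0.0241]
tcp_rot: [[-0.201, 0.001, 0.98], [-0.98, 0.0, -0.201], [-0.001, -1.0, 0.001]]
force: [0.3, -0.0, -1.7]
opening: 0.505
```

Request:
send_rows(
  moves="40 0 0.4 0 0;40 0 0 0 0;60 0 0 0 0;87 0 0 0 0;87 0 0 0 0;87 0 0 0 0;87 0 0 0 0;87 0 0 0 0;87 0 0 0 0;87 0 -15 0 0;87 0 -25 0 0;87 0 -30 0 0;87 0 -30 0 0;87 0 0 30 0;87 0 0 30 0;87 0 0 30 0;87 0 0 0 0;87 0 0 0 0",
)

```text
time_s: 10.98
position: [0.5486, 0.2253, 0.1231]
tcp_rot: [[-0.203, 0.001, 0.979], [-0.979, 0.0, -0.203], [-0.0, -1.0, 0.001]]
force: [-0.4, 1.0, -0.5]
opening: 0.997
```

```bash
cat >> h.py <<'E'
def footprint(c,T,cxy,near=48):
    """white footprint near expected world xy (mm) on plane z=6mm"""
    h=cv2.cvtColor(c['image'],cv2.COLOR_BGR2HSV); v,u=np.mgrid[0:400,0:640]; px=np.c_[u.ravel(),v.ravel()]
    W=onz(c,px,.006,T)*1000; inn=(np.linalg.norm(W-np.array(cxy),axis=1)<near)
    m=((h[...,1]<70)&(h[...,2]>100)).ravel()&inn; m=m.reshape(400,640).astype('uint8')
    n,L,st,_=cv2.connectedComponentsWithStats(m); k=1+np.argmax(st[1:,4])
    rc=cv2.minAreaRect(W[L.ravel()==k].astype(np.float32)); (w,hh),a=rc[1],rc[2]; a=a if w>hh else a+90
    print('footprint',np.round(rc[0],1),np.round(rc[1],1),'heading %.1f'%((a+90)%180-90),'px',st[k])
E
python3 - <<'E'
from h import *
print(read_state()['time_s'],tool()[0],yaw_of(tool()[1]))
c,T=measure('w3')
footprint(c,T,(620,213))
p=proj(c,[.620,.213,.006],T)[0].astype(int)
print(p,cv2.cvtColor(c['image'],cv2.COLOR_BGR2HSV)[p[1],p[0]])
c=capture('top');cv2.imwrite('pics/t1.png',c['image'][80:250,150:480])
E
```

```text
10.9833 [0.54864624 0.22534455 0.12305387] -11.683640884060262
house? [636.7   6.5] size [47.2 70.4] heading -4.8 zmax 79 px [ 517    0  112   90 7316]
house? [660.  469.5] size [21.5 40.5] heading -8.1 zmax 67 px [   0  106   46   49 1867]
house? [491.9 239.6] size [ 5.2 45.9] heading 79.4 zmax 64 px [290 244  49  16 725]
house? [448.4 248.6] size [42.3 45.7] heading 79.1 zmax 75 px [ 291  289   47   28 1285]
plot red p0.78 [619.9 212.9] size [95.8 96. ] heading -0.9 (mod 90) bbox [258.3, 54.4, 370.0, 169.5]
plot green p0.57 [633.3  11.6] size [99.1 89.9] heading -11.7 (mod 90) bbox [460.8, 0.0, 566.9, 104.6]
plot yellow p0.46 [466.7 -18. ] size [106.5  51.5] heading -13.0 (mod 90) bbox [497.4, 188.4, 600.1, 235.5]
plot spare p0.80 [460.7 244.9] size [95.4 98.2] heading -12.7 (mod 90) bbox [269.0, 223.4, 362.1, 300.3]
footprint [619.5 212.6] [48.4 74.3] heading -1.0 px [ 284   70   60   85 3761]
[314 113] [128   5 199]
```

Request:
send_rows(
  moves="87 0 0 0 -7.1;87 30.5 0 4.7 0;87 30.5 0 4.7 0;87 30.5 0 4.7 0;87 30.5 0 4.8 0;87 30.5 0 4.8 0;87 30.5 0 4.8 0;87 30.5 0 4.8 0;87 0 0 0 0;87 0 0 0 0;87 0 0 0 0",
)

```text
time_s: 12.25
position: [0.5632, 0.011, 0.1231]
tcp_rot: [[-0.079, -0.001, 0.997], [-0.997, 0.001, -0.079], [-0.001, -1.0, -0.001]]
force: [-0.3, 0.3, -0.4]
opening: 0.998
```

```bash
python3 - <<'E'
from h import *
print(read_state()['time_s'],tool()[0],yaw_of(tool()[1]))
c,T=measure('w4',plots=('green',))
go((.6367,.0065,.0229),-4.8)
E
```

```text
12.25 [0.56317596 0.01097983 0.1231312 ] -4.509539663909406
house? [ 632.2 -251.7] size [45.  71.3] heading 20.6 zmax 67 px [ 572   40   68  104 5570]
house? [636.9   6. ] size [44.2 70.1] heading -4.6 zmax 79 px [ 286   63   60   91 5049]
plot green p0.79 [636.    9.8] size [96.6 96.3] heading -11.7 (mod 90) bbox [259.8, 55.2, 371.0, 163.6]
turn(tool y)=0.40  then dx -0.9 dy 100.2 dz 73.7
```

View pics/w4.png

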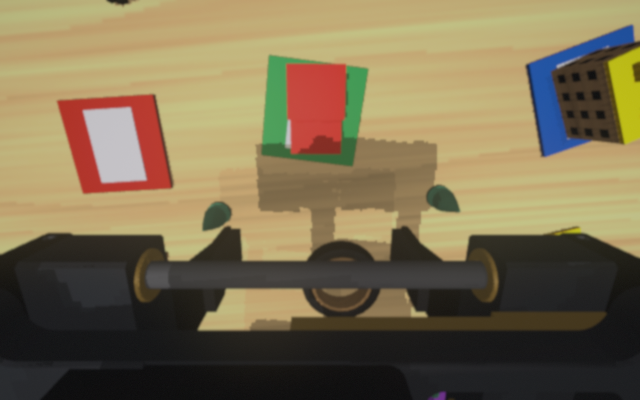

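Red house at (315,108) has its tall half away from the robot; its outline reads 44.2x70.1. I'll grasp it a little lower because of the step.

Request:
send_rows(
  moves="87 -0.4 0 25 0;87 -0.5 0 25 0;87 0 0 23.9 0;87 0 0 0 0;87 0 20 0 0;87 0 20 0 0;87 0 20 0 0;87 0 20 0 0;87 0 12 0 0;87 0 8 0 0;87 0 5 0 0;87 0 0 0 0;87 0 0 0 0",
)

```text
time_s: 13.43
position: [0.6379, 0.0057, 0.0188]
tcp_rot: [[-0.078, 0.001, 0.997], [-0.997, -0.0, -0.078], [0.0, -1.0, 0.001]]
force: [-1.1, 0.6, 0.9]
opening: 1.001
```

Request:
send_rows(
  moves="40 0 0 0 0;40 0 0 0 0;40 0 0 0 0;40 0 0 0 0;40 0 0 0 0;40 0 0 0 0;40 0 0 0 0;40 0 0 0 0;40 0 0 0 0",
)

```text
time_s: 14.18
position: [0.6374, 0.0054, 0.0182]
tcp_rot: [[-0.078, -0.0, 0.997], [-0.997, -0.0, -0.078], [0.0, -1.0, -0.0]]
force: [-0.4, -0.2, 0.4]
opening: 0.504
```

```bash
python3 - <<'E'
from h import *
print(tool()[0],yaw_of(tool()[1]))
go((.6196,.2127,tool()[0][2]),-1.0)
E
```

```text
[0.6374434  0.00544666 0.01815693] -4.486087788772926
turn(tool y)=-3.49  then dx -206.9 dy 0.0 dz -21.5
```

Request:
send_rows(
  moves="40 0 -5 0 0;40 0 -15 0 0;40 0 -20 0 0;40 0 -20 0 0;40 0 -20 0 0;40 0 -25 0 0;40 0 0 0 -3.5;40 -15 0 -3 0;40 -25 0 -3 0;40 -30 0 -3 0;40 -30 0 -3 0;40 -30 0 -3 0;40 -30 0 -3 0;40 -25 0 -3 0;40 -15 0 0 0;40 -6.9 0 0 0;40 0 0 0 0;40 0 0 0 0",
)

```text
time_s: 15.68
position: [0.6199, 0.2122, 0.1227]
tcp_rot: [[-0.017, -0.001, 1.0], [-1.0, -0.001, -0.017], [0.001, -1.0, -0.001]]
force: [1.0, -0.2, -1.0]
opening: 0.506
```

```bash
python3 - <<'E'
from h import *
print(tool()[0],yaw_of(tool()[1]),read_state()['force'],read_state()['opening'])
go((.6201,.2127,.0187),-1.0)
E
```

```text
[0.61986187 0.21217834 0.12272215] -0.9885653889073308 [ 0.99632528 -0.17041767 -1.02786293] 0.5060307980164302
turn(tool y)=0.01  then dx -0.5 dy 104.0 dz 0.2
```

Request:
send_rows(
  moves="40 -0.5 20 0.2 0;40 0 20 0 0;40 0 20 0 0;40 0 15 0 0;40 0 10 0 0;40 0 8 0 0;40 0 5 0 0;40 0 3 0 0;40 0 2 0 0;40 0 1 0 0;40 0 0.4 0 0;40 0 0 0 0;40 0 0 0 0",
)

```text
time_s: 16.77
position: [0.6206, 0.2135, 0.0193]
tcp_rot: [[-0.017, 0.001, 1.0], [-1.0, 0.0, -0.017], [-0.0, -1.0, 0.001]]
force: [-0.4, 1.0, -1.3]
opening: 0.502
```

```bash
python3 - <<'E'
from h import *
print(tool()[0],yaw_of(tool()[1]),read_state()['force'],read_state()['opening'])
E
```

```text
[0.62060545 0.21348258 0.01929501] -0.9774641485997345 [-0.36871503  0.99775427 -1.25444069] 0.5024353716846363
```

Request:
send_rows(
  moves="40 0.4 0.3 -0.3 0;40 0 0.3 0 0;40 0 0 0 0;40 0 0 0 0",
)

```text
time_s: 17.1
position: [0.6199, 0.2129, 0.0182]
tcp_rot: [[-0.017, 0.0, 1.0], [-1.0, -0.0, -0.017], [0.0, -1.0, 0.0]]
force: [1.1, -0.7, -1.3]
opening: 0.504
```

```bash
python3 - <<'E'
from h import *
print(tool()[0],yaw_of(tool()[1]),read_state()['force'],read_state()['opening'])
E
```

```text
[0.61993501 0.21289188 0.01819888] -0.9885609910981805 [ 1.05686458 -0.72370506 -1.31697342] 0.5041856449569715
```

Request:
send_rows(
  moves="46 0 0.2 0 0;50 0 0 0 0;60 0 0 0 0;87 0 0 0 0;87 0 0 0 0;87 0 0 0 0;87 0 0 0 0;87 0 0 0 0;87 0 -15 0 0;87 0 -25 0 0;87 0 -30 0 0;87 0 -35 0 0;87 0 0 -25 0;87 0 0 -25 0;87 0 0 -25 0;87 0 0 0 0;87 0 0 0 0",
)

```text
time_s: 18.52
position: [0.5436, 0.2143, 0.1232]
tcp_rot: [[-0.016, -0.001, 1.0], [-1.0, -0.0, -0.016], [0.0, -1.0, -0.001]]
force: [1.0, 0.9, 1.1]
opening: 1.004
```

```bash
python3 - <<'E'
from h import *
print(tool()[0],yaw_of(tool()[1]))
c,T=measure('w5',plots=('red',))
cv2.imwrite('pics/w5c.png',cv2.resize(c['image'][20:200,230:400],None,fx=3,fy=3,interpolation=cv2.INTER_CUBIC))
E
```

```text
[0.54362266 0.21433036 0.12320112] -0.9446118286068664
house? [660.2 468.8] size [19.7 40.6] heading -5.8 zmax 59 px [   0   39   35   51 1472]
house? [619.5 213.4] size [44.1 70.4] heading -1.3 zmax 79 px [ 287   60   60   92 5034]
house? [490.6 240.8] size [14.3 46.9] heading 89.4 zmax 72 px [ 265  235   50   25 1021]
house? [443.4 249.1] size [39.2 46.2] heading 77.7 zmax 75 px [ 258  289   50   35 1367]
plot red p0.74 [620.  212.6] size [96.4 95. ] heading -1.0 (mod 90) bbox [265.7, 56.4, 367.3, 158.7]
```

View pics/w5c.png

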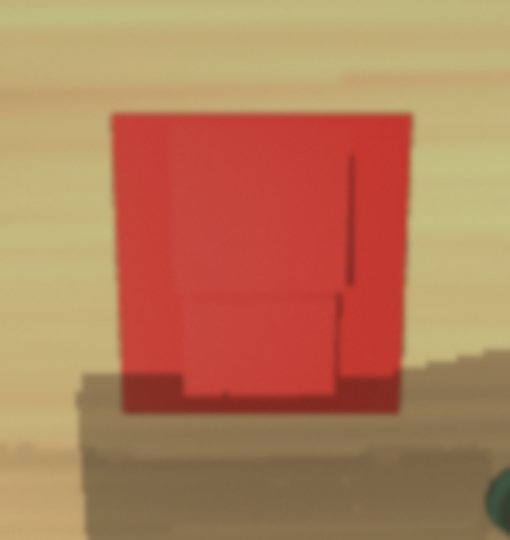

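The crop shows the red house standing straight in the plate; it measures within 1 mm of centre. Next is the empty green plot.

Request:
send_rows(
  moves="87 0 0 0 5.35;87 0 0 0 5.35;87 30 0 10 0;87 30 0 10 0;87 30 0 10 0;87 30 0 10 0;87 30 0 10 0;87 31 0 11.5 0;87 0 0 0 0;87 0 0 0 0;87 0 0 0 0",
)

```text
time_s: 19.53
position: [0.5691, 0.0243, 0.1227]
tcp_rot: [[-0.204, 0.0, 0.979], [-0.979, 0.0, -0.204], [-0.0, -1.0, 0.0]]
force: [0.0, -0.4, -0.5]
opening: 1.004
```

```bash
python3 - <<'E'
from h import *
print(tool()[0],yaw_of(tool()[1]))
c,T=measure('w6',plots=('green','yellow'))
footprint(c,T,(636,10))
go((.435-.075,-.24+.005,.123),7)
E
```

```text
[0.56914054 0.024331   0.1227229 ] -11.758083801135594
house? [ 635.6 -234.8] size [38.4 81.4] heading -9.8 zmax 67 px [ 577    2   63  106 4860]
house? [619.6 213.1] size [47.1 70.3] heading -0.9 zmax 79 px [  36  140  113   84 6059]
house? [ 474.1 -240.6] size [17.3 39.2] heading 60.9 zmax 67 px [573 223  63  31 894]
plot green p0.60 [446.2  -3.7] size [102.5  84.4] heading 9.3 (mod 90) bbox [324.2, 237.4, 406.9, 317.8]
plot yellow p0.65 [ 479.5 -231. ] size [100.2  31.7] heading -2.7 (mod 90) bbox [512.1, 197.0, 610.1, 232.0]
footprint [635.5   9.1] [49.4 74.2] heading -11.8 px [ 293   78   51   78 3859]
turn(tool y)=-18.60  then dx 233.3 dy -0.2 dz -238.7
```

Request:
send_rows(
  moves="87 0 0 0 -6.2;87 0 0 0 -6.2;87 0 0 0 -6.2;87 23.3 0 -23.9 0;87 23.3 0 -23.9 0;87 23.3 0 -23.9 0;87 23.3 0 -23.9 0;87 23.3 0 -23.9 0;87 23.3 0 -23.9 0;87 23.3 0 -23.9 0;87 23.3 0 -23.9 0;87 23.3 0 -23.9 0;87 23.3 0 -23.9 0;87 0 0 0 0;87 0 0 0 0;87 0 0 0 0",
)

```text
time_s: 21.02
position: [0.3597, -0.2348, 0.123]
tcp_rot: [[0.121, 0.0, 0.993], [-0.993, 0.0, 0.121], [-0.0, -1.0, 0.0]]
force: [0.2, 0.4, 0.5]
opening: 1.001
```

```bash
python3 - <<'E'
from h import *
print(tool()[0],yaw_of(tool()[1]))
c,T=measure('w7',plots=('yellow','blue'))
E
```

```text
[ 0.3596504  -0.23480098  0.12304469] 6.938222753556092
house? [ 514.7 -489.6] size [12.9 47.1] heading 21.2 zmax 43 px [624  22  16  58 572]
house? [ 441.3 -232.6] size [44.1 70.2] heading 2.5 zmax 68 px [ 297   54   61   95 4926]
house? [ 381.3 -366. ] size [44.7 71.9] heading 40.4 zmax 62 px [ 417  143   86   91 4561]
house? [ 326.8 -123.2] size [45.1 71. ] heading -79.8 zmax 62 px [ 149  186   90   56 4037]
house? [ 310.8 -273. ] size [33.9 67.9] heading -80.6 zmax 58 px [ 315  227   67   33 1296]
house? [ 267.1 -263.2] size [29.  30.5] heading -40.4 zmax 57 px [314 289  40  19 453]
plot yellow p0.76 [ 435.7 -237.9] size [95.6 95.7] heading 11.1 (mod 90) bbox [273.3, 51.8, 380.2, 160.5]
```

View pics/w7.png

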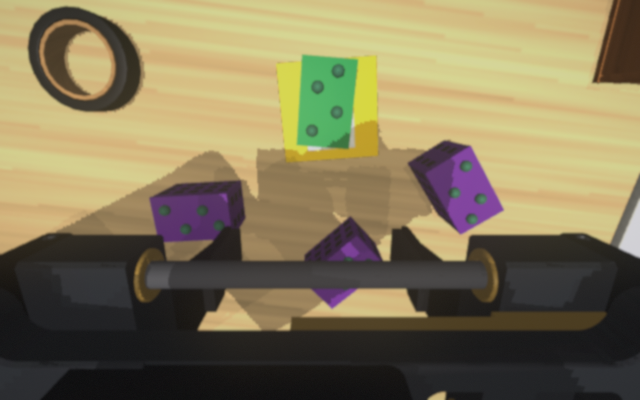

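The green house on yellow is at (327,100), with purple look-alikes at (197,210), (340,260) and (455,185) well clear. Grasping green.

Request:
send_rows(
  moves="87 0 0 0 4.4;87 1.4 0 20 0;87 0 0 25 0;87 0 0 25 0;87 0 0 11.7 0;87 0 0 0 0;87 0 20 0 0;87 0 20 0 0;87 0 20 0 0;87 0 20 0 0;87 0 12 0 0;87 0 8 0 0;87 0 3 0 0;87 0 0 0 0;87 0 0 0 0",
)

```text
time_s: 22.42
position: [0.4409, -0.2335, 0.0204]
tcp_rot: [[0.044, 0.0, 0.999], [-0.999, -0.0, 0.044], [0.0, -1.0, 0.0]]
force: [0.4, -0.3, -0.4]
opening: 1.001
```

Request:
send_rows(
  moves="40 0 0 0 0;40 0 0 0 0;40 0 0 0 0;40 0 0 0 0;40 0 0 0 0;40 0 0 0 0;40 0 0 0 0;40 0 0 0 0;40 0 0 0 0",
)

```text
time_s: 23.17
position: [0.4409, -0.2334, 0.02]
tcp_rot: [[0.044, -0.0, 0.999], [-0.999, 0.0, 0.044], [-0.0, -1.0, -0.0]]
force: [0.1, 0.1, -0.4]
opening: 0.502
```

```bash
python3 - <<'E'
from h import *
print(tool()[0],yaw_of(tool()[1]))
go((.6357,.0094,tool()[0][2]),-11.8)
E
```

```text
[ 0.44093099 -0.2333986   0.01997529] 2.5071519043249095
turn(tool y)=14.31  then dx -277.5 dy 0.0 dz 141.0
```

Request:
send_rows(
  moves="40 0 -5 0 0;40 0 -15 0 0;40 0 -20 0 0;40 0 -20 0 0;40 0 -20 0 0;40 0 -23 0 0;40 0 0 0 7.15;40 0 0 0 7.15;40 -20 0 10 0;40 -30 0 15 0;40 -30 0 15 0;40 -30 0 15 0;40 -30 0 15 0;40 -30 0 15 0;40 -30 0 15 0;40 -30 0 15 0;40 -27.5 0 15.6 0;40 -20 0 10 0;40 0 0 0 0;40 0 0 0 0",
)

```text
time_s: 24.83
position: [0.635, 0.0107, 0.1225]
tcp_rot: [[-0.202, -0.001, 0.979], [-0.979, -0.0, -0.202], [0.0, -1.0, -0.001]]
force: [0.8, -1.2, -1.0]
opening: 0.504
```

Request:
send_rows(
  moves="40 0 0 0 0;40 0 0 0 0",
)

```text
time_s: 25.0
position: [0.6341, 0.0087, 0.1227]
tcp_rot: [[-0.205, -0.002, 0.979], [-0.979, -0.0, -0.205], [0.0, -1.0, -0.002]]
force: [0.0, 0.1, -1.7]
opening: 0.5
```

```bash
python3 - <<'E'
from h import *
print(tool()[0],yaw_of(tool()[1]),read_state()['force'],read_state()['opening'])
a=np.radians(-11.8)
go((.6357-.0004*np.cos(a),.0094-.0004*np.sin(a),.020),-11.8)
E
```

```text
[0.63405424 0.00865848 0.12267182] -11.846386831189873 [ 0.02575972  0.10084565 -1.71965311] 0.4997162312531724
turn(tool y)=-0.05  then dx -1.1 dy 102.7 dz 1.1
```

Request:
send_rows(
  moves="40 0 20 0 0;40 0 20 0 0;40 0 20 0 0;40 0 15 0 0;40 0 10 0 0;40 0 8 0 0;40 0 5 0 0;40 0 0 0 0;40 0 0 0 0;40 0 0 0 0;40 0 0 0 0",
)

```text
time_s: 25.92
position: [0.636, 0.0094, 0.0259]
tcp_rot: [[-0.204, 0.002, 0.979], [-0.979, -0.0, -0.204], [-0.0, -1.0, 0.002]]
force: [1.3, 0.5, -1.6]
opening: 0.502
```

```bash
python3 - <<'E'
from h import *
a=np.radians(-11.8)
for i in range(3):
    print(tool()[0],yaw_of(tool()[1]))
    go((.6357-.0004*np.cos(a),.0094-.0004*np.sin(a),.020),-11.8); capture('top')
E
```

```text
[0.63603759 0.00944182 0.02592569] -11.78714133563876
turn(tool y)=0.01  then dx 0.1 dy 5.9 dz -0.7
[0.63591825 0.00949413 0.02583921] -11.781897528630793
turn(tool y)=0.02  then dx 0.1 dy 5.8 dz -0.6
[0.63583694 0.00952166 0.02573391] -11.783438324515444
turn(tool y)=0.02  then dx 0.1 dy 5.7 dz -0.5
```

Request:
send_rows(
  moves="40 0 2.5 -0.4 0;40 0 1.5 0 0;40 0 1 0 0;40 0 0.5 0 0;40 0 0 0 0;40 0 0.2 0 0;40 0 0 0 0;46 0 0 0 0;50 0 0 0 0;60 0 0 0 0;87 0 0 0 0;87 0 0 0 0;87 0 0 0 0;87 0 0 0 0;87 0 -15 0 0;87 0 -25 0 0;87 0 -30 0 0;87 0 -33 0 0",
)

```text
time_s: 27.57
position: [0.6337, 0.0097, 0.122]
tcp_rot: [[-0.204, -0.003, 0.979], [-0.979, 0.001, -0.204], [0.0, -1.0, -0.003]]
force: [0.8, -0.0, -1.2]
opening: 0.991
```

Request:
send_rows(
  moves="87 0 0 -25 0;87 0 0 -25 0;87 0 0 -25 0;87 0 0 0 0;87 0 0 0 0;87 0 0 0 0;87 0 0 0 0",
)

```text
time_s: 28.15
position: [0.5632, 0.0245, 0.1225]
tcp_rot: [[-0.205, 0.002, 0.979], [-0.979, -0.0, -0.205], [-0.0, -1.0, 0.002]]
force: [0.2, 0.0, -0.3]
opening: 0.998
```

```bash
python3 - <<'E'
from h import *
print(tool()[0],yaw_of(tool()[1]))
c,T=measure('w8',plots=('green','yellow'))
cv2.imwrite('pics/w8c.png',cv2.resize(c['image'][20:200,230:400],None,fx=3,fy=3,interpolation=cv2.INTER_CUBIC))
go((.436-.07,-.238-.014,.123),11.1)
E
```

```text
[0.56315573 0.02450565 0.12248649] -11.802791880401225
house? [ 633.9 -234.3] size [36.1 80.4] heading -7.6 zmax 67 px [ 578    0   62  101 4799]
house? [635.   10.5] size [44.1 70.2] heading -11.9 zmax 68 px [ 288   67   56   90 4854]
house? [619.3 213.1] size [47.1 70.3] heading -1.0 zmax 79 px [  33  134  114   84 6217]
plot green p0.65 [635.8   9.3] size [97.3 97. ] heading -11.3 (mod 90) bbox [267.2, 56.3, 369.3, 159.1]
plot yellow p0.92 [ 473.8 -240.3] size [116.7  56.8] heading -18.8 (mod 90) bbox [513.6, 190.7, 618.0, 243.1]
turn(tool y)=-22.91  then dx 233.6 dy -0.9 dz -246.1
```

View pics/w8c.png

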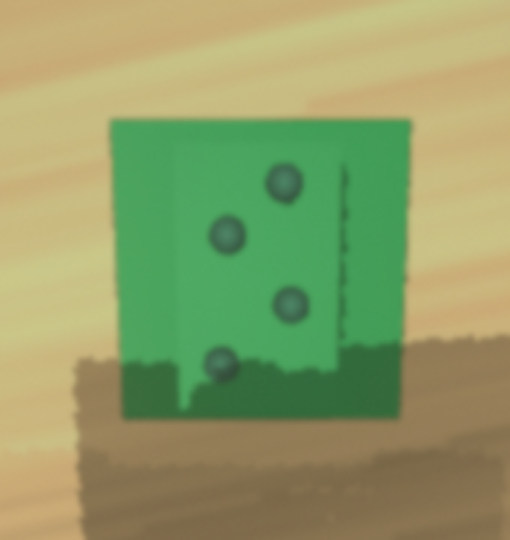

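The green house sits straight and centred on green, within about 1 mm. Next is the empty yellow plot.

Request:
send_rows(
  moves="87 0 0 0 -5.73;87 0 0 0 -5.73;87 0 0 0 -5.73;87 0 0 0 -5.73;87 23.3 0 -24.6 0;87 23.3 0 -24.6 0;87 23.3 0 -24.6 0;87 23.3 0 -24.6 0;87 23.3 0 -24.6 0;87 23.3 0 -24.6 0;87 23.3 0 -24.6 0;87 23.3 0 -24.6 0;87 23.3 0 -24.6 0;87 23.3 0 -24.6 0;87 0 0 0 0;87 0 0 0 0;87 0 0 0 0;87 0 0 0 0",
)

```text
time_s: 29.8
position: [0.3655, -0.2503, 0.1222]
tcp_rot: [[0.194, -0.0, 0.981], [-0.981, 0.001, 0.194], [-0.001, -1.0, 0.0]]
force: [0.8, -0.1, -1.2]
opening: 1.003
```

```bash
python3 - <<'E'
from h import *
print(tool()[0],yaw_of(tool()[1]))
c,T=measure('w9',plots=('yellow','blue'))
footprint(c,T,(436,-238))
a=np.radians(20)
go((.632-.075*np.cos(a),-.252-.075*np.sin(a),.123),20)
E
```

```text
[ 0.3655429  -0.25032467  0.12215409] 11.198071330302769
house? [ 527.6 -489.4] size [25.7 80.2] heading 24.6 zmax 57 px [ 607   12   33   98 1764]
house? [ 381.4 -366. ] size [44.9 71.6] heading 40.5 zmax 62 px [ 401  157   81   90 4345]
house? [ 326.9 -123.3] size [45.1 71.3] heading -80.5 zmax 62 px [ 129  182   91   54 4427]
house? [ 311.8 -271.1] size [30.2 62.4] heading -77.6 zmax 57 px [296 232  61  28 962]
house? [ 271.8 -265. ] size [32.5 40.1] heading -39.8 zmax 62 px [288 289  50  22 652]
plot yellow p0.84 [ 436.3 -238.2] size [95.5 96.4] heading 11.2 (mod 90) bbox [264.6, 60.5, 369.2, 162.2]
footprint [ 435.7 -238.1] [73.7 48.1] heading 11.2 px [ 293   75   50   78 3756]
turn(tool y)=-8.74  then dx 92.9 dy -0.8 dz 174.6
```

Yellow plot: (435.8, -238.1), heading 11.2. Now to the yellow house.

Request:
send_rows(
  moves="87 0 0 0 -4.37;87 0 0 0 -4.37;87 15.5 0 29.1 0;87 15.5 0 29.1 0;87 15.5 0 29.1 0;87 15.5 0 29.1 0;87 15.5 0 29.1 0;87 15.4 0 29.1 0;87 0 0 0 0;87 0 0 0 0;87 0 0 0 0;87 0 0 0 0",
)

```text
time_s: 30.95
position: [0.5595, -0.278, 0.1218]
tcp_rot: [[0.34, -0.002, 0.94], [-0.94, 0.001, 0.34], [-0.002, -1.0, -0.001]]
force: [-1.0, 0.3, -0.6]
opening: 1.001
```

```bash
python3 - <<'E'
from h import *
print(tool()[0],yaw_of(tool()[1]))
c,T=measure('w10',plots=('blue',))
go((.632,-.252,.0205),20.5)
E
```

```text
[ 0.55949853 -0.27795622  0.12183749] 19.90113985380548
house? [616.9  -7. ] size [ 6.2 42. ] heading -10.5 zmax 62 px [   0    0   48   47 1792]
house? [ 632.4 -253.4] size [44.1 70.2] heading 21.2 zmax 73 px [ 289   61   58   93 5041]
house? [ 665.3 -529.7] size [114.3 147.1] heading 5.8 zmax 70 px [  515    81   125   163 11482]
plot blue p0.75 [ 633.2 -259.1] size [95.9 96.4] heading 16.2 (mod 90) bbox [275.2, 52.4, 377.8, 164.0]
turn(tool y)=-0.65  then dx 0.4 dy 101.7 dz 77.1
```

View pics/w10.png

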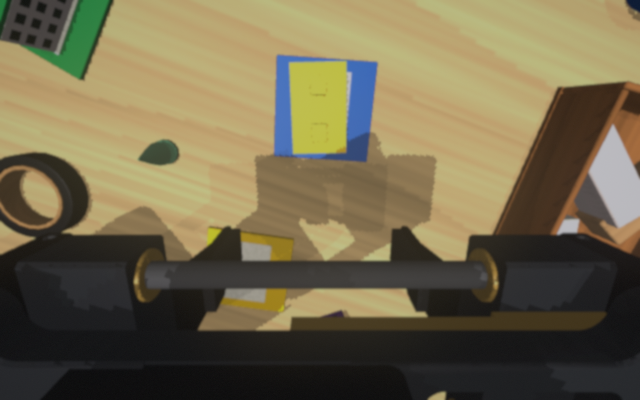

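Yellow house on blue at (320,108); its outline is 44.1x70.2 and heading 21.2. The grasp is clear of the box and the tree.

Request:
send_rows(
  moves="87 0 0 0 -1.3;87 3 0 20 0;87 0 0 25 0;87 0 0 21 0;87 0 0 10.8 0;87 0 20 0 0;87 0 20 0 0;87 0 20 0 0;87 0 20 0 0;87 0 12 0 0;87 0 6 0 0;87 0 3 0 0;87 0 0.7 0 0;87 0 0 0 0;87 0 0 0 0;87 0 0 0 0",
)

```text
time_s: 32.38
position: [0.6343, -0.2547, 0.0217]
tcp_rot: [[0.361, 0.002, 0.932], [-0.932, -0.001, 0.361], [0.002, -1.0, 0.001]]
force: [-0.4, -0.5, -0.3]
opening: 1.002
```

Request:
send_rows(
  moves="40 0 0 0 0;40 0 0 0 0;40 0 0 0 0;40 0 0 0 0;40 0 0 0 0;40 0 0 0 0;40 0 0 0 0;40 0 0 0 0;40 0 0 0 0",
)

```text
time_s: 33.13
position: [0.6334, -0.2539, 0.0205]
tcp_rot: [[0.361, -0.0, 0.933], [-0.933, 0.001, 0.361], [-0.001, -1.0, -0.0]]
force: [0.0, 1.5, 1.7]
opening: 0.503
```

```bash
python3 - <<'E'
from h import *
p,R=tool();print(p,yaw_of(R))
print('house offset along z',(np.array([.6324,-.2534])-p[:2])@R[:2,2]*1000)
go((.4358,-.2381,p[2]),11.2)
E
```

```text
[ 0.63336086 -0.25392957  0.02050318] 21.165433418594766
house offset along z -0.7048376864871129
turn(tool y)=9.97  then dx -53.9 dy 0.0 dz -190.7
```

Request:
send_rows(
  moves="40 0 -5 0 0;40 0 -15 0 0;40 0 -20 0 0;40 0 -20 0 0;40 0 -20 0 0;40 0 -22 0 0;40 0 0 0 5;40 0 0 0 4.95;40 -6 0 -15 0;40 -6 0 -25 0;40 -6 0 -30 0;40 -9 0 -30 0;40 -9 0 -30 0;40 -6 0 -25 0;40 -6 0 -20 0;40 -6 0 -15 0;40 0 0 0 0;40 0 0 0 0;40 0 0 0 0",
)

```text
time_s: 34.72
position: [0.438, -0.2392, 0.1231]
tcp_rot: [[0.194, 0.002, 0.981], [-0.981, -0.002, 0.194], [0.002, -1.0, 0.002]]
force: [0.6, 0.5, -1.6]
opening: 0.504
```

Request:
send_rows(
  moves="40 0 20 0 0;40 0 20 0 0;40 0 20 0 0;40 0 15 0 0;40 0 10 0 0;40 0 7 0 0;40 0 4 0 0;40 0 0 0 0;40 0 0 0 0;40 0 0 0 0;40 0 0 0 0;40 0 0 0 0",
)

```text
time_s: 35.72
position: [0.437, -0.2386, 0.0272]
tcp_rot: [[0.195, 0.001, 0.981], [-0.981, -0.001, 0.195], [0.001, -1.0, 0.001]]
force: [0.4, 0.4, -1.5]
opening: 0.498
```

```bash
python3 - <<'E'
from h import *
a=np.radians(11.2)
for i in range(3):
    print(tool()[0],yaw_of(tool()[1]))
    go((.4358+.0007*np.cos(a),-.2381+.0007*np.sin(a),.0205),11.2); capture('top')
E
```

```text
[ 0.43704704 -0.23859317  0.0272011 ] 11.215684476539623
turn(tool y)=0.02  then dx -0.7 dy 6.7 dz -0.4
[ 0.43695607 -0.23855244  0.02710476] 11.213374481439097
turn(tool y)=0.01  then dx -0.7 dy 6.6 dz -0.3
[ 0.43689375 -0.23850576  0.02701019] 11.213041718588427
turn(tool y)=0.01  then dx -0.6 dy 6.5 dz -0.3
```

Request:
send_rows(
  moves="40 -0.5 2.5 -0.3 0;40 0 2 0 0;40 0 1 0 0;40 0 0.5 0 0;40 0 0.4 0 0;40 0 0.2 0 0;40 0 0 0 0;46 0 0 0 0;50 0 0 0 0;60 0 0 0 0;87 0 0 0 0;87 0 0 0 0;87 0 0 0 0;87 0 0 0 0;87 0 -15 0 0;87 0 -25 0 0;87 0 -30 0 0;87 0 -32 0 0;87 0 0 0 0",
)

```text
time_s: 37.45
position: [0.4395, -0.2405, 0.127]
tcp_rot: [[0.195, 0.008, 0.981], [-0.981, -0.007, 0.195], [0.009, -1.0, 0.007]]
force: [0.4, -1.0, 0.2]
opening: 0.993
```

Request:
send_rows(
  moves="87 0 0 -25 0;87 0 0 -25 0;87 0 0 -22 0;87 0 0 0 0;87 0 0 0 0;87 0 0 0 0;87 0 0 0 0",
)

```text
time_s: 38.03
position: [0.3666, -0.2522, 0.1219]
tcp_rot: [[0.195, 0.001, 0.981], [-0.981, -0.001, 0.195], [0.001, -1.0, 0.001]]
force: [-0.0, -1.1, -0.7]
opening: 0.999
```

```bash
python3 - <<'E'
from h import *
print(tool()[0],yaw_of(tool()[1]))
c,T=measure('w11',plots=('yellow',))
cv2.imwrite('pics/w11c.png',cv2.resize(c['image'][20:200,230:400],None,fx=3,fy=3,interpolation=cv2.INTER_CUBIC))
a=np.radians(16.3)
go((.633-.073*np.cos(a),-.2588-.073*np.sin(a),.123),16.3)
E
```

```text
[ 0.3666329  -0.25221268  0.12189553] 11.242162815598453
house? [ 529.8 -490.1] size [32.6 90.2] heading 27.3 zmax 59 px [ 604    3   36  109 2069]
house? [ 435.2 -236.8] size [44.1 69.3] heading 11.2 zmax 73 px [ 286   71   57   90 4920]
house? [ 381.6 -365.9] size [44.9 71.4] heading 40.7 zmax 62 px [ 398  157   81   91 4300]
house? [ 326.8 -123.3] size [45.1 71.6] heading -80.4 zmax 62 px [ 127  182   91   55 4430]
house? [ 313.9 -273.8] size [27.6 56.2] heading -80.4 zmax 57 px [299 232  55  28 898]
house? [ 272.7 -265. ] size [33.8 42.3] heading -40.0 zmax 62 px [284 289  53  23 698]
plot yellow p0.70 [ 435.7 -238. ] size [94.7 95.9] heading 11.2 (mod 90) bbox [262.1, 61.0, 365.8, 161.8]
turn(tool y)=-5.03  then dx 81.3 dy -1.1 dz 180.8
```

View pics/w11c.png

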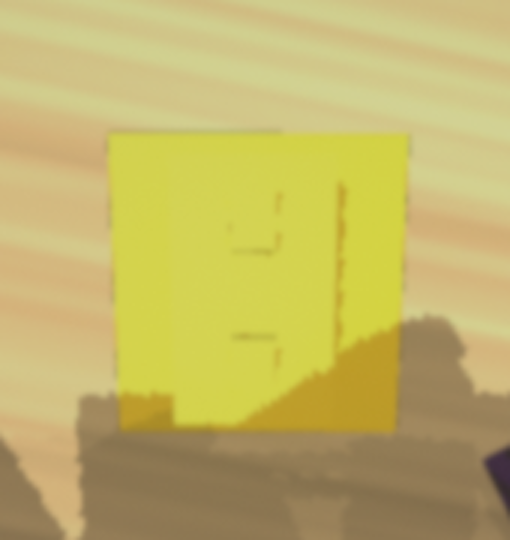

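The yellow house is straight, but all three placed houses read about 1 mm to the tool's left, possibly a wrist-camera bias. I'll calibrate by viewing the empty blue plot from two opposite headings.

Request:
send_rows(
  moves="87 0 0 0 -5;87 13.6 0 30.1 0;87 13.6 0 30.1 0;87 13.6 0 30.1 0;87 13.6 0 30.1 0;87 13.5 0 30.1 0;87 13.5 0 30.1 0;87 0 0 0 0;87 0 0 0 0;87 0 0 0 0;87 0 0 0 0;87 0 0 0 0;87 0 0 0 0",
)

```text
time_s: 39.22
position: [0.5609, -0.2794, 0.1221]
tcp_rot: [[0.279, -0.001, 0.96], [-0.96, 0.0, 0.279], [-0.001, -1.0, -0.0]]
force: [-0.1, -0.2, -0.6]
opening: 0.998
```

```bash
python3 - <<'E'
from h import *
print(tool()[0],yaw_of(tool()[1]))
c,T=measure('w12',plots=('blue',),houses=False)
footprint(c,T,(633,-259))
E
```

```text
[ 0.56085834 -0.27942712  0.12207989] 16.178488465036086
plot blue p0.80 [ 632.9 -258.7] size [97.7 97.3] heading 16.1 (mod 90) bbox [266.3, 55.1, 368.6, 161.9]
footprint [ 632.5 -259.2] [74.1 48.2] heading 16.2 px [ 292   71   50   79 3854]
```

Request:
send_rows(
  moves="87 0 0 36 7.1;87 0 0 36 7.1;87 0 0 36 7.1;87 0 0 30 7.1;87 0 0 0 7.1;87 0 0 0 7.1;87 0 0 0 7.1;87 0 0 0 7.1;87 0 0 0 7.1;87 0 0 0 7.1;87 0 0 0 7.1;87 0 0 0 7.1;87 0 0 0 7.1;87 0 0 0 7.1;87 0 0 0 7.1;87 0 0 0 7.1;87 0 0 0 7.1;87 0 0 0 7.1;87 0 0 0 7.1;87 0 0 0 7.1",
)

```text
time_s: 40.98
position: [0.6454, -0.3239, 0.112]
tcp_rot: [[-0.894, 0.094, -0.439], [0.447, 0.101, -0.889], [-0.039, -0.99, -0.133]]
force: [-0.1, -0.5, 0.8]
opening: 1.002
```

Request:
send_rows(
  moves="87 0 0 0 7.1;87 0 0 0 7.1;87 0 0 0 7.1;87 0 0 0 7.1;87 0 0 0 7.1;87 0 0 0 2.5;87 0 0 0 0;87 0 0 0 0",
)

```text
time_s: 41.65
position: [0.5467, -0.3615, 0.0662]
tcp_rot: [[-0.597, 0.282, -0.751], [0.802, 0.196, -0.563], [-0.011, -0.939, -0.343]]
force: [1.1, 0.3, -0.2]
opening: 1.001
```

```bash
python3 - <<'E'
from h import *
print(tool()[0],yaw_of(tool()[1]))
a=np.radians(16.3)
go((.633+.073*np.cos(a),-.2588+.073*np.sin(a),.122),None)
E
```

```text
[ 0.54673337 -0.36146312  0.06616909] -143.13355010252104
turn(tool y)=0.00  then dx 4.7 dy -55.8 dz -199.0
```

Wrong way round: the last joint reached its range and the tool tilted and sank. Forces stayed low. Turning back carefully, raising first.

Request:
send_rows(
  moves="87 0 -15 0 -7.1;87 0 -15 0 -7.1;87 0 -15 0 -7.1;87 0 0 0 -7.1",
)

```text
time_s: 41.98
position: [0.5371, -0.3721, 0.1123]
tcp_rot: [[-0.885, 0.286, -0.368], [0.429, 0.19, -0.883], [-0.182, -0.939, -0.291]]
force: [-0.0, -0.3, 0.4]
opening: 1.001
```

```bash
python3 - <<'E'
from h import *
s=read_state();print(s['joint_positions'],s['position'],s['tcp_rot'])
E
```

```text
[-55.04699224  36.72969643  87.73337487  24.03318236  57.46660001
 135.81025162] [ 0.53706785 -0.3720537   0.11232924] [[-0.88481392  0.28582567 -0.36797827]
 [ 0.4287809   0.19041167 -0.883114  ]
 [-0.18234929 -0.93917362 -0.29103548]]
```

The tilt is locked into the commanded pose (turns only act about tool y). The push at j6's upper stop caused it, so pushing the opposite way at the lower stop should undo it. I'll rise first, then turn back to the lower stop.

Request:
send_rows(
  moves="87 0 -15 0 -7.1;87 0 -15 0 -7.1;87 0 0 0 -7.1;87 0 0 0 -7.1;87 0 0 0 -7.1;87 0 0 0 -7.1;87 0 0 0 -7.1;87 0 0 0 -7.1;87 0 0 0 -7.1;87 0 0 0 -7.1;87 0 0 0 -7.1;87 0 0 0 -7.1;87 0 0 0 -7.1;87 0 0 0 -7.1;87 0 0 0 -7.1;87 0 0 0 -7.1;87 0 0 0 -7.1;87 0 0 0 -7.1;87 0 0 0 -7.1;87 0 0 0 -7.1",
)

```text
time_s: 43.65
position: [0.5278, -0.3755, 0.1377]
tcp_rot: [[0.472, 0.282, 0.835], [-0.881, 0.195, 0.431], [-0.041, -0.939, 0.341]]
force: [-0.3, -0.2, 0.4]
opening: 0.997
```

Request:
send_rows(
  moves="87 0 0 0 -7.1;87 0 0 0 -7.1;87 0 0 0 -7.1;87 0 0 0 -7.1;87 0 0 0 -7.1;87 0 0 0 -7.1;87 0 0 0 -7.1;87 0 0 0 -7.1;87 0 0 0 -7.1;87 0 0 0 -7.1;87 0 0 0 -7.1;87 0 0 0 -7.1;87 0 0 0 -7.1;87 0 0 0 -7.1;87 0 0 0 -7.1;87 0 0 0 -7.1;87 0 0 0 -7.1;87 0 0 0 -7.1;87 0 0 0 -7.1",
)

```text
time_s: 45.23
position: [0.5278, -0.3755, 0.1377]
tcp_rot: [[0.259, 0.283, -0.924], [0.927, 0.195, 0.32], [0.27, -0.939, -0.212]]
force: [0.6, 0.4, 0.2]
opening: 1.003
```

```bash
python3 - <<'E'
from h import *
s=read_state();print(s['joint_positions'],s['position'],s['tcp_rot'])
E
```

```text
[ -55.94623534   34.65562379   87.01345914   23.1939102    60.64171212
 -140.48995553] [ 0.52781693 -0.37554293  0.13769736] [[ 0.25891231  0.28252938 -0.92365663]
 [ 0.92728461  0.19498179  0.31957058]
 [ 0.2703843  -0.93923333 -0.21150196]]
```

Request:
send_rows(
  moves="87 0 0 0 -7.1;87 0 0 0 -7.1;87 0 0 0 -7.1;87 0 0 0 -7.1;87 0 0 0 -7.1;87 0 0 0 -7.1",
)

```text
time_s: 45.73
position: [0.5806, -0.3556, 0.1629]
tcp_rot: [[-0.335, 0.194, -0.922], [0.939, 0.147, -0.31], [0.075, -0.97, -0.231]]
force: [-0.7, 0.6, 1.0]
opening: 0.999
```

```bash
python3 - <<'E'
from h import *
s=read_state();print(s['joint_positions'],s['position'],s['tcp_rot'])
E
```

```text
[ -47.94205268   34.89045012   79.52351214   15.48369817   65.16851004
 -163.52475761] [ 0.58058817 -0.35556372  0.16289135] [[-0.33460703  0.19388837 -0.92219599]
 [ 0.9393475   0.14678207 -0.30996983]
 [ 0.07526229 -0.96998058 -0.23124287]]
```

It works: tilt is down from 20° to 14°. Continuing.

Request:
send_rows(
  moves="87 0 0 0 -7.1;87 0 0 0 -7.1;87 0 0 0 -7.1;87 0 0 0 -7.1",
)

```text
time_s: 46.07
position: [0.6541, -0.2917, 0.1845]
tcp_rot: [[-0.598, 0.087, -0.796], [0.801, 0.036, -0.598], [-0.023, -0.996, -0.091]]
force: [0.3, -1.3, -0.2]
opening: 0.997
```

```bash
python3 - <<'E'
from h import *
s=read_state();print(s['joint_positions'],s['position'],s['tcp_rot'])
E
```

```text
[ -35.11563927   36.20472052   71.47966031    4.8306027    69.48659698
 -163.52685723] [ 0.6541229  -0.29170796  0.18448897] [[-0.59841651  0.08656771 -0.79649464]
 [ 0.80084216  0.03554325 -0.5978198 ]
 [-0.02344189 -0.99561173 -0.09059674]]
```

Request:
send_rows(
  moves="87 0 0 0 -7.1;87 0 0 0 0",
)

```text
time_s: 46.23
position: [0.6708, -0.2643, 0.1858]
tcp_rot: [[-0.658, 0.067, -0.75], [0.752, 0.006, -0.66], [-0.04, -0.998, -0.055]]
force: [0.6, 0.5, -0.6]
opening: 1.0
```

```bash
cat >> h.py <<'E'
def tilt():
    s=read_state();q=np.array(s['joint_positions']);R=np.array(s['tcp_rot']);a=np.radians(q[0])
    print(s['time_s'],np.round(q,2),'pitch %.2f'%(q[1]+q[2]+q[4]),np.round(s['position'],4),'y',np.round(R[:,1],4),'rad %.2f tan %.2f deg'%tuple(np.degrees([R[0,1]*np.cos(a)+R[1,1]*np.sin(a),-R[0,1]*np.sin(a)+R[1,1]*np.cos(a)])))
E
python3 -c "
from h import *
tilt()"
```

```text
46.2333 [ -31.46   36.59   70.36    2.46   69.97 -163.53] pitch 176.92 [ 0.6708 -0.2643  0.1858] y [ 0.0671  0.0063 -0.9977] rad 3.09 tan 2.31 deg
```

Request:
send_rows(
  moves="87 0 0 0 -7.1;87 0 0 0 0;87 0 0 0 0",
)

```text
time_s: 46.48
position: [0.6789, -0.2469, 0.1841]
tcp_rot: [[-0.705, 0.045, -0.708], [0.707, -0.03, -0.706], [-0.053, -0.999, -0.011]]
force: [-0.5, 0.0, -0.2]
opening: 1.0
```

```bash
python3 -c "
from h import *
tilt()"
```

```text
46.4833 [ -28.7    36.98   69.8    -0.28   70.12 -163.52] pitch 176.91 [ 0.6789 -0.2469  0.1841] y [ 0.0451 -0.03   -0.9985] rad 3.09 tan -0.26 deg
```

Tangential tilt is gone and 3.1° of radial tilt is left. I'll push inward at the minimum reach, high up, to take it out.

Request:
send_rows(
  moves="87 0 0 0 7.1;87 32 -2 14 0;87 32 -2 14 0;87 32 -2 14 0;87 32 -2 14 0;87 32 -2 14 0;87 32 -2 14 0;87 32 -2 14 0;87 32 -2 14 0;87 32 -2 14 0;87 0 0 0 0;87 0 0 0 0",
)

```text
time_s: 47.48
position: [0.3996, -0.0975, 0.1853]
tcp_rot: [[-0.608, 0.044, -0.793], [0.793, -0.03, -0.609], [-0.05, -0.999, -0.016]]
force: [0.7, 0.0, 0.1]
opening: 0.999
```

```bash
python3 -c "
from h import *
tilt();print(tool()[1])"
```

```text
47.4833 [ -29.13   12.92  113.53   -0.36   50.54 -156.41] pitch 176.98 [ 0.3996 -0.0975  0.1853] y [ 0.0436 -0.0299 -0.9986] rad 3.02 tan -0.28 deg
[[-0.60763994  0.04362652 -0.79301351]
 [ 0.79262115 -0.02986788 -0.60898244]
 [-0.05025342 -0.99860134 -0.01643038]]
```

Request:
send_rows(
  moves="87 13.7 -0.8 6 0;87 13.7 -0.8 6 0;87 13.7 -0.8 6 0;87 13.7 -0.8 6 0;87 0 0 0 0",
)

```text
time_s: 47.9
position: [0.3473, -0.0687, 0.185]
tcp_rot: [[-0.608, 0.042, -0.793], [0.793, -0.029, -0.609], [-0.049, -0.999, -0.016]]
force: [-0.5, 0.5, -0.7]
opening: 0.999
```

```bash
python3 -c "
from h import *
tilt()"
```

```text
47.9 [ -29.19    8.28  120.33   -0.36   48.48 -156.44] pitch 177.09 [ 0.3473 -0.0687  0.185 ] y [ 0.042  -0.0289 -0.9987] rad 2.91 tan -0.27 deg
```

Request:
send_rows(
  moves="0 13.7 20 6 0;0 13.7 20 6 0;0 13.7 20 6 0;0 13.7 20 6 0;0 0 15 0 0;0 0 12 0 0;0 0 0 0 0;0 0 0 0 0",
)

```text
time_s: 48.57
position: [0.3026, -0.0448, 0.0744]
tcp_rot: [[-0.607, 0.044, -0.793], [0.793, -0.03, -0.609], [-0.05, -0.999, -0.016]]
force: [0.2, -0.8, -0.7]
opening: 0.477
```

```bash
python3 -c "
from h import *
tilt()"
```

```text
48.5667 [ -29.39   22.47  135.23   -0.81   19.28 -156.12] pitch 176.98 [ 0.3026 -0.0448  0.0744] y [ 0.0436 -0.0299 -0.9986] rad 3.02 tan -0.27 deg
```

Request:
send_rows(
  moves="0 18 0 8 0;0 18 0 8 0;0 18 0 8 0;0 18 0 8 0;0 0 0 0 0",
)

```text
time_s: 48.98
position: [0.2582, -0.006, 0.088]
tcp_rot: [[-0.609, 0.023, -0.793], [0.792, -0.03, -0.61], [-0.037, -0.999, 0.0]]
force: [-0.2, -0.8, 0.3]
opening: 0.097
```

```bash
python3 -c "
from h import *
tilt()"
```

```text
48.9833 [ -25.34   18.47  139.88   -2.94   19.77 -150.17] pitch 178.12 [ 0.2582 -0.006   0.088 ] y [ 0.0225 -0.0299 -0.9993] rad 1.90 tan -0.99 deg
```

Radial tilt is falling as planned. The rest lies along azimuth -53°, so I'll back off, turn and push along that line.

Request:
send_rows(
  moves="0 -25 0 -12 0;0 0 0 0 7.1;0 0 0 0 7.1;0 0 0 0 7.1;0 0 0 0 7.1;0 0 0 0 7.1;0 -30 0 0 0;0 -35 0 0 0;0 -35 0 0 0;0 -30 0 0 0;0 0 0 0 0",
)

```text
time_s: 49.9
position: [0.2922, -0.1584, 0.0927]
tcp_rot: [[-0.029, 0.029, -0.999], [0.999, -0.039, -0.03], [-0.04, -0.999, -0.028]]
force: [1.6, -0.9, 0.6]
opening: 0.007
```

```bash
python3 -c "
from h import *
tilt();print(tool()[1])"
```

```text
49.9 [ -47.68   20.    130.12   -0.59   27.08 -138.86] pitch 177.20 [ 0.2922 -0.1584  0.0927] y [ 0.0294 -0.0393 -0.9988] rad 2.80 tan -0.27 deg
[[-0.02908644  0.02944041 -0.99914325]
 [ 0.99876834 -0.03934034 -0.03023471]
 [-0.04019675 -0.99879207 -0.02825988]]
```

Request:
send_rows(
  moves="0 15.2 0 13 0;0 15.2 0 13 0;0 15.2 0 13 0;0 15.2 0 13 0;0 15.2 0 13 0;0 0 0 0 0",
)

```text
time_s: 50.4
position: [0.2346, -0.079, 0.1]
tcp_rot: [[-0.036, 0.008, -0.999], [0.999, -0.025, -0.036], [-0.025, -1.0, -0.007]]
force: [-0.4, 0.3, 0.1]
opening: 0.004
```

```bash
python3 -c "
from h import *
tilt()"
```

```text
50.4 [ -44.17   15.3   139.95   -1.76   23.43 -134.64] pitch 178.68 [ 0.2346 -0.079   0.1   ] y [ 0.0081 -0.0249 -0.9997] rad 1.33 tan -0.70 deg
```

Request:
send_rows(
  moves="0 -18 0 -17 0;0 0 0 0 7.1;0 0 0 0 7.1;0 0 0 0 7.1;0 -37 0 1 0;0 -37 0 1 0;0 -37 0 1 0;0 -37 0 1 0;0 0 0 0 0;0 0 0 0 0",
)

```text
time_s: 51.23
position: [0.2, -0.2399, 0.103]
tcp_rot: [[0.335, 0.009, -0.942], [0.942, -0.029, 0.335], [-0.024, -1.0, -0.018]]
force: [-0.0, 0.7, -0.2]
opening: 0.005
```

```bash
python3 -c "
from h import *
tilt();print(tool()[1])"
```

```text
51.2333 [-7.0960e+01  1.7490e+01  1.3133e+02 -9.0000e-02  2.9470e+01 -1.4131e+02] pitch 178.28 [ 0.2    -0.2399  0.103 ] y [ 0.009  -0.0286 -0.9995] rad 1.72 tan -0.05 deg
[[ 0.33501585  0.00903883 -0.94216914]
 [ 0.94190815 -0.02862664  0.33464841]
 [-0.02394631 -0.99954931 -0.01810412]]
```

Request:
send_rows(
  moves="0 16 0 12 0;0 16 0 12 0;0 16 0 12 0;0 16 0 12 0;0 16 0 12 0;0 12 0 9 0;0 0 0 0 0",
)

```text
time_s: 51.82
position: [0.1833, -0.1387, 0.1184]
tcp_rot: [[0.327, -0.006, -0.945], [0.945, -0.014, 0.327], [-0.015, -1.0, 0.001]]
force: [0.3, 0.8, 0.1]
opening: 0.004
```

```bash
python3 -c "
from h import *
tilt();print(tool()[1])"
```

```text
51.8167 [ -64.9    10.21  139.97   -1.34   29.26 -134.66] pitch 179.44 [ 0.1833 -0.1387  0.1184] y [-0.0062 -0.0138 -0.9999] rad 0.56 tan -0.66 deg
[[ 0.32679562 -0.00618884 -0.94507477]
 [ 0.94497553 -0.0137618   0.32685143]
 [-0.01502876 -0.99988615  0.00135101]]
```

Remaining tilt is under 1°, good enough. Now to the far side of the blue plot.

Request:
send_rows(
  moves="87 4.8 0 -30 0;87 4.8 0 -33 0;87 4.8 0 -33 0;87 4.8 0 -33 0;87 4.8 0 -33 0;87 4.8 0 -33 0;87 4.8 0 -33 0;87 4.8 0 -33 0;87 4.8 0 -33 0;87 4.8 0 -33 0;87 4.8 0 -33 0;87 4.8 0 -33 0;87 4.8 0 -33 0;87 4.8 0 -33 0;87 4.8 0 -33 0;87 4.8 0 -33 0;87 0 0 0 -7.1;87 0 0 0 -7.1;87 0 0 0 -7.1;87 0 0 0 -7.1",
)

```text
time_s: 53.48
position: [0.7033, -0.2401, 0.1132]
tcp_rot: [[-0.166, -0.009, -0.986], [0.986, -0.011, -0.166], [-0.01, -1.0, 0.011]]
force: [-0.0, 0.2, 0.6]
opening: 1.001
```

Request:
send_rows(
  moves="87 0 0 0 -6.9;87 0 0 0 0;87 0 0 0 0;87 0 0 0 0",
)

```text
time_s: 53.82
position: [0.7033, -0.2408, 0.1145]
tcp_rot: [[-0.274, -0.008, -0.962], [0.962, -0.012, -0.274], [-0.009, -1.0, 0.011]]
force: [-0.7, 0.6, 1.2]
opening: 0.997
```

```bash
python3 - <<'E'
from h import *
tilt();print(yaw_of(tool()[1]))
c,T=measure('w13',plots=('blue',),houses=True)
footprint(c,T,(633,-259))
E
```

```text
53.8167 [ -27.11   44.11   66.36   -0.87   69.62 -132.69] pitch 180.09 [ 0.7033 -0.2408  0.1145] y [-0.0079 -0.0119 -0.9999] rad -0.09 tan -0.81 deg
-164.11977025576067
house? [ 670.3 -502.4] size [ 64.8 129.1] heading 2.6 zmax 70 px [   0    0   73  161 9618]
house? [ 539.8 -122.3] size [10.6 15.1] heading 29.1 zmax 51 px [500  37  27  20 372]
house? [634.8   9.6] size [47.3 70.4] heading -12.0 zmax 68 px [ 550  152   90   94 5682]
house? [ 810.5 -496.7] size [ 7.5 33.6] heading 86.4 zmax 79 px [  0 222  50  31 909]
house? [ 861.3 -277.8] size [10.9 63.7] heading -73.7 zmax 50 px [208 316  64  14 544]
plot blue p0.84 [ 631.8 -259.5] size [97.4 97.3] heading 15.9 (mod 90) bbox [267.0, 54.7, 367.7, 163.2]
footprint [ 633. -259.] [74.7 49.3] heading 16.1 px [ 292   71   53   81 4062]
```

Opposite views of the footprint agree within 0.5 mm: (632.5,-259.2) and (633.0,-259.0). So the plot positions are sound. Fetching the blue house from the cork.

Request:
send_rows(
  moves="87 0 0 0 7;87 0 0 0 7;87 0 0 0 7;87 0 0 0 7;87 30.3 -0.6 19 0;87 30.3 -0.6 19 0;87 30.3 -0.6 19 0;87 30.3 -0.6 19 0;87 30.3 -0.6 19 0;87 30.3 -0.6 19 0;87 30.3 -0.6 19 0;87 30.3 -0.6 19 0;87 30.3 -0.6 19 0;87 30.3 -0.6 19 0;87 30.3 -0.6 19 0;87 30.3 -0.6 19 0;87 30.3 -0.6 19 0;87 30.3 -0.6 19 0;87 0 0 0 0;87 0 0 0 0",
)

```text
time_s: 55.58
position: [0.531, 0.2308, 0.1193]
tcp_rot: [[0.205, -0.006, -0.979], [0.979, -0.013, 0.205], [-0.014, -1.0, 0.004]]
force: [0.1, -0.2, 0.9]
opening: 1.004
```

```bash
python3 - <<'E'
from h import *
tilt();print(yaw_of(tool()[1]),tool()[1])
c,T=measure('w14',plots=('spare',),houses=True)
E
```

```text
55.5833 [ 12.81  32.12  92.17  -0.75  56.23 -64.94] pitch 180.51 [0.531  0.2308 0.1193] y [-0.0063 -0.0126 -0.9999] rad -0.51 tan -0.62 deg
168.17320875545082 [[ 0.20488722 -0.00627803 -0.97876545]
 [ 0.97869074 -0.01260711  0.20495244]
 [-0.0136261  -0.99990082  0.00356122]]
house? [458.4 245.8] size [46.4 70.1] heading -11.5 zmax 75 px [ 286   61   59   95 5219]
house? [586.6 215.6] size [17.5 47.2] heading 72.9 zmax 51 px [288 239  48  21 809]
house? [632.2 213.1] size [39.3 44.7] heading 88.4 zmax 79 px [ 292  289   53   28 1403]
plot spare p0.76 [459.3 244.7] size [95.6 95.6] heading -12.5 (mod 90) bbox [265.0, 58.5, 369.9, 160.9]
```

View pics/w14.png

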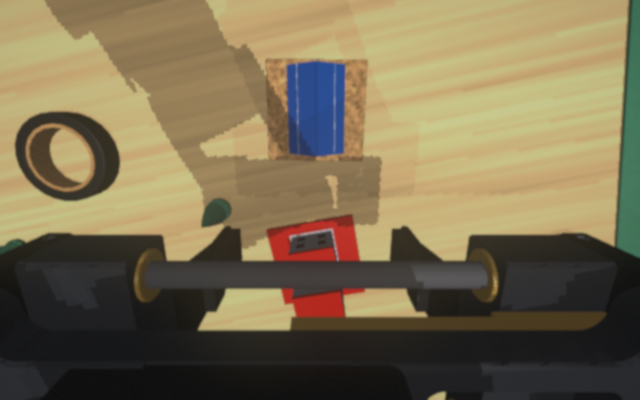

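The blue house stands straight on the cork (316,108), clear of the red house and the tree. Grasping.

Request:
send_rows(
  moves="87 0.4 0 25 0;87 0 0 25 0;87 0 0 23.2 0;87 0 0 0 0;87 0 20 0 0;87 0 20 0 0;87 0 20 0 0;87 0 15 0 0;87 0 10 0 0;87 0 6 0 0;87 0 3 0 0;87 0 1.5 0 0;87 0 0 0 0;87 0 0 0 0;87 0 0 0 0",
)

```text
time_s: 56.93
position: [0.4602, 0.2436, 0.0246]
tcp_rot: [[0.208, -0.005, -0.978], [0.978, -0.012, 0.208], [-0.013, -1.0, 0.003]]
force: [0.2, 0.0, 0.9]
opening: 0.995
```

Request:
send_rows(
  moves="40 0 0 0 0;40 0 0 0 0;40 0 0 0 0;40 0 0 0 0;40 0 0 0 0;40 0 0 0 0;40 0 0 0 0;40 0 0 0 0;40 0 0 0 0",
)

```text
time_s: 57.68
position: [0.4597, 0.2433, 0.0245]
tcp_rot: [[0.208, -0.007, -0.978], [0.978, -0.013, 0.208], [-0.014, -1.0, 0.004]]
force: [-0.7, -0.4, 5.4]
opening: 0.496
```

```bash
python3 - <<'E'
from h import *
tilt();p,R=tool();print(yaw_of(R))
print('off z',(np.array([.4585,.2455])-p[:2])@R[:2,2]*1000)
go((.6328,-.2591,p[2]),196.15)
E
```

```text
57.6833 [ 15.97  37.56 104.04  -0.96  38.97 -61.29] pitch 180.58 [0.4597 0.2433 0.0245] y [-0.0067 -0.0129 -0.9999] rad -0.57 tan -0.60 deg
168.00152632830407
off z 1.6742215581991293
turn(tool y)=-28.15  then dx -530.7 dy 0.0 dz -26.5
```

Request:
send_rows(
  moves="40 0 -5 0 0;40 0 -15 0 0;40 0 -20 0 0;40 0 -20 0 0;40 0 -20 0 0;40 0 -20 0 0;40 0 0 0 -7;40 0 0 0 -7;40 0 0 0 -7.1;40 0 0 0 -7.05;40 -15 0 -1 0;40 -25 0 -1.5 0;40 -30 0 -1.5 0;40 -30 0 -1.5 0;40 -30 0 -1.5 0;40 -30 0 -1.5 0;40 -30 0 -1.5 0;40 -30 0 -1.5 0;40 -30 0 -1.5 0;40 -30 0 -1.5 0",
)

```text
time_s: 59.35
position: [0.5521, -0.0217, 0.1267]
tcp_rot: [[-0.278, -0.007, -0.961], [0.961, -0.012, -0.278], [-0.01, -1.0, 0.01]]
force: [0.9, -0.7, 0.3]
opening: 0.459
```

Request:
send_rows(
  moves="40 -30 0 -1.5 0;40 -30 0 -1.5 0;40 -30 0 -1.5 0;40 -30 0 -1.5 0;40 -30 0 -1.5 0;40 -30 0 -1.5 0;40 -30 0 -1.5 0;40 -25 0 -1 0;40 -15 0 -1 0;40 0 0 0 0;40 0 0 0 0;40 0 0 0 0;40 0 0 0 0",
)

```text
time_s: 60.43
position: [0.6328, -0.2551, 0.1288]
tcp_rot: [[-0.279, -0.008, -0.96], [0.96, -0.011, -0.279], [-0.009, -1.0, 0.011]]
force: [-0.5, -0.7, -0.7]
opening: 0.461
```

```bash
cat > t.py <<'E'
from h import *
tilt();p,R=tool();print(yaw_of(R),read_state()['opening'],read_state()['force'])
z=np.array([np.cos(np.radians(196.15)),np.sin(np.radians(196.15))])
t=np.array([.6328,-.2591])-.00105*z
go((*t,.0245),196.15)
E
python3 t.py
```

```text
60.4333 [ -30.92   38.53   76.19   -0.88   65.36 -136.75] pitch 180.07 [ 0.6328 -0.2551  0.1288] y [-0.0082 -0.0113 -0.9999] rad -0.07 tan -0.80 deg
-163.8013626246951 0.4608208627454756 [-0.4938634  -0.72298428 -0.65047197]
turn(tool y)=0.05  then dx -3.8 dy 104.3 dz 0.1
```

The opening reads 40 mm, so the house isn't in the gripper. Looking where it is.

```bash
python3 - <<'E'
from h import *
c=capture('top'); cv2.imwrite('pics/t2.png',cv2.resize(c['image'][70:320,150:500],None,fx=2,fy=2,interpolation=cv2.INTER_CUBIC))
for n in('top','scene'):
    c=capture(n)
    m=mark_of(c,'blue_mid');print(n,[(k['p'],k['pixel'],onz(c,np.array(k['pixel'])[::-1],.041)*1000) for k in m[:2]])
E
```

```text
top [(0.71, [202.5, 200.1], array([[454.62502546, 250.14165345]]))]
scene [(0.9, [227.8, 425.3], array([[456.40290518, 248.05575331]]))]
```

View pics/t2.png

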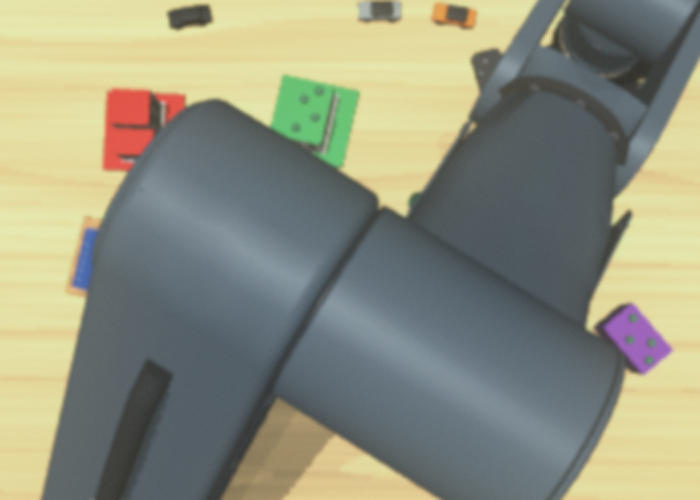

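The blue house was left on the cork; the slightly tilted pads let it slip. I'll remove the last 0.8° of tilt by a small push at j6's upper stop, which also restores the earlier headings, and regrasp with a full close.

Request:
send_rows(
  moves="87 0 0 0 7.1;87 0 0 0 7.1;87 0 0 0 7.1;87 0 0 0 7.1;87 0 0 0 7.1;87 0 0 0 7.1;87 0 0 0 7.1;87 0 0 0 7.1;87 0 0 0 7.1;87 0 0 0 7.1;87 0 0 0 7.1;87 0 0 0 7.1;87 0 0 0 7.1;87 0 0 0 7.1;87 0 0 0 7.1;87 0 0 0 7.1;87 0 0 0 7.1;87 0 0 0 7.1;87 0 0 0 7.1;87 0 0 0 7.1",
)

```text
time_s: 62.35
position: [0.6335, -0.2566, 0.1291]
tcp_rot: [[0.807, -0.007, 0.591], [-0.591, -0.013, 0.807], [0.002, -1.0, -0.014]]
force: [-0.2, 0.5, -0.2]
opening: 1.002
```

Request:
send_rows(
  moves="87 0 0 0 7.1;87 0 0 0 7.1;87 0 0 0 7.1;87 0 0 0 7.1;87 0 0 0 7.1;87 0 0 0 7.1;87 0 0 0 7.1;87 0 0 0 7.1;87 0 0 0 7.1;87 0 0 0 7.1;87 0 0 0 7.1;87 0 0 0 7.1;87 0 0 0 7.1;87 0 0 0 7.1;87 0 0 0 7.1;87 0 0 0 7.1;87 0 0 0 7.1;87 0 0 0 7.1;87 0 0 0 7.1;87 0 0 0 7.1",
)

```text
time_s: 64.02
position: [0.6335, -0.2566, 0.1291]
tcp_rot: [[-0.999, -0.007, 0.032], [-0.031, -0.013, -0.999], [0.007, -1.0, 0.012]]
force: [0.1, 0.1, -0.1]
opening: 0.997
```

Request:
send_rows(
  moves="87 0 0 0 7.1;87 0 0 0 7.1;87 0 0 0 3;87 0 0 0 0;87 0 0 0 0",
)

```text
time_s: 64.43
position: [0.632, -0.2594, 0.1291]
tcp_rot: [[-0.967, -0.004, -0.254], [0.254, -0.008, -0.967], [0.002, -1.0, 0.009]]
force: [-0.4, -0.2, 0.5]
opening: 0.996
```

```bash
python3 -c "
from h import *
tilt();print(yaw_of(tool()[1]));capture('top');tilt()"
```

```text
64.4333 [-31.42  38.51  76.18  -0.56  65.27 163.53] pitch 179.96 [ 0.632  -0.2594  0.1291] y [-0.0041 -0.0079 -1.    ] rad 0.04 tan -0.51 deg
-104.71690478839375
64.4833 [-31.41  38.51  76.18  -0.56  65.28 163.53] pitch 179.96 [ 0.632  -0.2594  0.1291] y [-0.004  -0.0078 -1.    ] rad 0.04 tan -0.50 deg
```

Request:
send_rows(
  moves="87 0 0 0 2.6;87 0 0 0 0;87 0 0 0 0",
)

```text
time_s: 64.73
position: [0.6268, -0.2676, 0.1289]
tcp_rot: [[-0.959, 0.004, -0.282], [0.282, 0.005, -0.959], [-0.003, -1.0, -0.006]]
force: [-0.3, 0.3, 0.4]
opening: 0.999
```

```bash
python3 -c "
from h import *
tilt();print(yaw_of(tool()[1]));go((.387,.26,.123),-11.7)"
```

```text
64.7333 [-32.69  38.33  76.6    0.43  65.01 163.52] pitch 179.95 [ 0.6268 -0.2676  0.1289] y [ 0.0045  0.0052 -1.    ] rad 0.05 tan 0.39 deg
-106.3946711637206
turn(tool y)=85.31  then dx 468.0 dy 5.9 dz 341.8
```

Request:
send_rows(
  moves="87 0 0 0 -7.1;87 0 0 0 -7.1;87 0 0 0 -7.1;87 0 0 0 -7.1;87 0 0 0 -7.1;87 0 0 0 -7.1;87 0 0 0 -7.1;87 0 0 0 -7.1;87 0 0 0 -7.1;87 0 0 0 -7.1;87 0 0 0 -7.1;87 0 0 0 -7.1;87 0 0 0 -7.1;87 0 0 0 -2.4;87 -29.2 0 -21.3 0;87 -29.2 0 -21.3 0;87 -29.2 0 -21.3 0;87 -29.2 0 -21.3 0;87 -29.2 0 -21.3 0;87 -29.2 0 -21.3 0",
)

```text
time_s: 66.4
position: [0.5366, -0.0681, 0.1298]
tcp_rot: [[-0.202, 0.005, 0.979], [-0.979, 0.005, -0.202], [-0.006, -1.0, 0.004]]
force: [0.6, -0.7, -1.1]
opening: 1.0
```

Request:
send_rows(
  moves="87 -29.2 0 -21.3 0;87 -29.2 0 -21.3 0;87 -29.2 0 -21.3 0;87 -29.2 0 -21.3 0;87 -29.2 0 -21.3 0;87 -29.2 0 -21.3 0;87 -29.2 0 -21.3 0;87 -29.2 0 -21.3 0;87 -29.2 0 -21.3 0;87 -29.2 0 -21.3 0;87 0 0 0 0;87 0 0 0 0;87 0 0 0 0",
)

```text
time_s: 67.48
position: [0.3879, 0.2594, 0.1308]
tcp_rot: [[-0.2, 0.005, 0.98], [-0.98, 0.005, -0.2], [-0.006, -1.0, 0.004]]
force: [-0.2, 0.3, -0.4]
opening: 0.998
```

```bash
python3 - <<'E'
from h import *
tilt();print(yaw_of(tool()[1]))
c,T=measure('w15',plots=('spare',))
go((.459,.245,.0215),-11.5)
E
```

```text
67.4833 [ 19.88  23.37 108.19   0.23  48.05 121.29] pitch 179.61 [0.3879 0.2594 0.1308] y [ 0.0054  0.0051 -1.    ] rad 0.39 tan 0.17 deg
-11.562254970744569
house? [459.  248.2] size [46.4 70.2] heading -11.2 zmax 75 px [ 285   69   56   90 4712]
turn(tool y)=-0.21  then dx -0.8 dy 109.1 dz 71.9
```

Request:
send_rows(
  moves="87 -1.7 0 25 0;87 0 0 25 0;87 0 0 21.5 0;87 0 0 0 0;87 0 20 0 0;87 0 20 0 0;87 0 20 0 0;87 0 20 0 0;87 0 12 0 0;87 0 8 0 0;87 0 5 0 0;87 0 3 0 0;87 0 1.5 0 0;87 0 0 0 0;87 0 0 0 0",
)

```text
time_s: 68.83
position: [0.4589, 0.2474, 0.0219]
tcp_rot: [[-0.201, 0.006, 0.98], [-0.98, 0.006, -0.201], [-0.007, -1.0, 0.005]]
force: [0.5, 1.2, -0.9]
opening: 1.001
```

Request:
send_rows(
  moves="40 0 0 0 0;40 0 0 0 0;40 0 0 0 0;35 0 0 0 0;30 0 0 0 0;30 0 0 0 0;30 0 0 0 0;30 0 0 0 0;30 0 0 0 0;30 0 0 0 0",
)

```text
time_s: 69.67
position: [0.4584, 0.2474, 0.0214]
tcp_rot: [[-0.201, 0.005, 0.98], [-0.98, 0.005, -0.201], [-0.006, -1.0, 0.004]]
force: [0.6, 1.0, 0.8]
opening: 0.504
```

Request:
send_rows(
  moves="30 0 -5 0 0;30 0 -10 0 0;30 0 -15 0 0;30 0 0 0 0;30 0 0 0 0",
)

```text
time_s: 70.08
position: [0.4591, 0.2474, 0.0524]
tcp_rot: [[-0.201, 0.007, 0.98], [-0.98, 0.006, -0.201], [-0.007, -1.0, 0.006]]
force: [0.5, 0.4, -0.8]
opening: 0.505
```

```bash
python3 - <<'E'
from h import *
tilt();s=read_state();print(yaw_of(tool()[1]),s['opening'],s['force'])
go((.6328,-.2591,.122),16.15)
E
```

```text
70.0833 [ 15.89  34.41 104.09   0.32  41.02 117.25] pitch 179.52 [0.4591 0.2474 0.0524] y [ 0.0071  0.0058 -1.    ] rad 0.48 tan 0.21 deg
-11.60847783554365 0.5046979571017814 [ 0.54575716  0.41068104 -0.76619623]
turn(tool y)=-27.76  then dx 534.8 dy -69.6 dz 26.0
```

Held this time. Lift, turn and carry to blue.

Request:
send_rows(
  moves="30 0 -20 0 0;30 0 -20 0 0;30 0 -20 0 0;30 0 -10 0 0;30 0 0 0 -6.95;30 0 0 0 -6.95;30 0 0 0 -6.95;30 0 0 0 -6.9;30 15 0 1 0;30 25 0 1 0;30 30 0 1.5 0;30 30 0 1.5 0;30 30 0 1.5 0;30 30 0 1.5 0;30 30 0 1.5 0;30 30 0 1.5 0;30 30 0 1.5 0;30 30 0 1.5 0;30 30 0 1.5 0;30 30 0 1.5 0",
)

```text
time_s: 71.75
position: [0.5683, -0.0764, 0.1192]
tcp_rot: [[0.278, 0.003, 0.961], [-0.961, 0.006, 0.278], [-0.005, -1.0, 0.004]]
force: [0.5, -0.1, -1.1]
opening: 0.502
```

Request:
send_rows(
  moves="30 30 0 1.5 0;30 30 0 1.5 0;30 30 0 1.5 0;30 30 0 1.5 0;30 30 0 1 0;30 25 0 1 0;30 20 0 1 0;30 0 0 0 0;30 0 0 0 0;30 0 0 0 0;30 0 0 0 0",
)

```text
time_s: 72.67
position: [0.6307, -0.2583, 0.1187]
tcp_rot: [[0.279, 0.003, 0.96], [-0.96, 0.007, 0.279], [-0.006, -1.0, 0.004]]
force: [0.5, -1.4, -0.9]
opening: 0.502
```

```bash
sed -i 's/^z=.*//;s/^t=.*/t=(.6328,-.2591)/;s/196.15/16.15/;s/.0245)/.0220)/' t.py; python3 t.py
```

```text
72.6667 [-31.85  39.05  76.94   0.45  64.09  41.76] pitch 180.08 [ 0.6307 -0.2583  0.1187] y [ 0.0026  0.0067 -1.    ] rad -0.08 tan 0.41 deg
16.190076755862993 0.5019272417245101 [ 0.47809706 -1.42852863 -0.92406885]
turn(tool y)=0.04  then dx 1.3 dy 96.7 dz 1.8
```

Request:
send_rows(
  moves="30 1.5 20 1.5 0;30 0 20 0 0;30 0 20 0 0;30 0 14 0 0;30 0 8 0 0;30 0 5 0 0;30 0 3 0 0;30 0 0 0 0;30 0 0 0 0;30 0 0 0 0;30 0 0 0 0;30 0 0 0 0",
)

```text
time_s: 73.67
position: [0.6343, -0.2608, 0.0303]
tcp_rot: [[0.278, 0.006, 0.961], [-0.961, 0.005, 0.278], [-0.003, -1.0, 0.007]]
force: [-0.8, 0.1, -1.5]
opening: 0.501
```

```bash
python3 t.py;python3 -c "
from h import *
capture('top')"; python3 t.py
```

```text
73.6667 [-31.86  45.54  79.38   0.48  54.94  41.73] pitch 179.86 [ 0.6343 -0.2608  0.0303] y [ 0.0057  0.0045 -1.    ] rad 0.14 tan 0.39 deg
16.134662414677123 0.5007405642693183 [-0.81396698  0.0703212  -1.53091591]
turn(tool y)=-0.02  then dx -2.0 dy 8.3 dz -1.0
73.7167 [-31.86  45.55  79.39   0.48  54.94  41.73] pitch 179.88 [ 0.6342 -0.2607  0.0301] y [ 0.0054  0.0047 -1.    ] rad 0.12 tan 0.39 deg
16.13138582498156 0.5006016613565317 [-0.3001368   0.95824642 -1.10121436]
turn(tool y)=-0.02  then dx -1.9 dy 8.1 dz -0.9
```

Request:
send_rows(
  moves="30 -0.9 2 -0.4 0;30 -0.9 2 -0.4 0;30 0 1.5 0 0;30 0 1 0 0;30 0 0.8 0 0;30 0 0.5 0 0;30 0 0 0 0;30 0 0 0 0;30 0 0 0 0",
)

```text
time_s: 74.47
position: [0.6327, -0.2589, 0.0217]
tcp_rot: [[0.278, 0.005, 0.961], [-0.961, 0.005, 0.278], [-0.004, -1.0, 0.006]]
force: [-0.3, 0.1, -0.1]
opening: 0.507
```

```bash
python3 t.py
```

```text
74.4667 [-31.8   46.09  79.85   0.48  53.99  41.78] pitch 179.93 [ 0.6327 -0.2589  0.0217] y [ 0.0047  0.0051 -1.    ] rad 0.07 tan 0.39 deg
16.13876432531765 0.506759009174773 [-0.25250718  0.09932505 -0.06818897]
turn(tool y)=-0.01  then dx 0.2 dy -0.3 dz 0.1
```

On target and standing on the plate (weight gone). Release, rise and check.

Request:
send_rows(
  moves="46 0 0 0 0;50 0 0 0 0;60 0 0 0 0;87 0 0 0 0;87 0 0 0 0;87 0 0 0 0;87 0 0 0 0;87 0 -15 0 0;87 0 -25 0 0;87 0 -30 0 0;87 0 -32 0 0;87 0 0 -25 0;87 0 0 -25 0;87 0 0 -22 0;87 0 0 0 0;87 0 0 0 0;87 0 0 0 0",
)

```text
time_s: 75.88
position: [0.5639, -0.2797, 0.1236]
tcp_rot: [[0.278, 0.006, 0.961], [-0.961, 0.005, 0.278], [-0.003, -1.0, 0.007]]
force: [-0.3, 0.3, -0.3]
opening: 1.0
```

```bash
python3 - <<'E'
from h import *
tilt()
c,T=measure('w16',plots=('blue','yellow'))
c=capture('scene');cv2.imwrite('pics/s2.png',cv2.resize(c['image'][130:330,170:470],None,fx=2.5,fy=2.5,interpolation=cv2.INTER_CUBIC))
for n in('yellow_mid','green_mid','blue_mid','red_mid','tape_mid'):
    print(n,[(round(k['p'],2),np.round(onz(c,np.array(k['pixel'])[::-1],.012 if n[0]=='t' else .038)*1000)) for k in mark_of(c,n)[:3]])
E
```

```text
75.8833 [-36.77  34.91  85.13   0.49  59.85  36.87] pitch 179.89 [ 0.5639 -0.2797  0.1236] y [ 0.006   0.0047 -1.    ] rad 0.11 tan 0.42 deg
house? [628.4  -9.5] size [ 7.6 64.7] heading -9.1 zmax 62 px [   0    0   48   73 2816]
house? [ 660.7 -528.6] size [111.8 156.1] heading 6.1 zmax 70 px [  513    65   127   169 12136]
house? [ 633.4 -258.5] size [46.4 70.2] heading 16.6 zmax 75 px [ 286   67   58   93 4994]
house? [ 431.9 -237.4] size [44.8 60.7] heading 11.4 zmax 72 px [ 214  289   52   41 1898]
plot blue p0.82 [ 632.8 -258.4] size [97.1 96.5] heading 16.1 (mod 90) bbox [264.8, 58.5, 365.9, 166.0]
plot yellow p0.64 [ 437.4 -239.3] size [98.5 95.9] heading 12.2 (mod 90) bbox [208.1, 234.5, 295.4, 316.5]
yellow_mid [(0.94, array([[ 441., -230.]])), (0.28, array([[ 641., -245.]]))]
green_mid [(0.88, array([[ 338., -131.]])), (0.82, array([[638.,  10.]])), (0.61, array([[ 386., -359.]]))]
blue_mid [(0.97, array([[ 634., -265.]])), (0.66, array([[466.,  -9.]]))]
red_mid [(0.96, array([[617., 212.]]))]
tape_mid [(0.97, array([[455.,  -6.]]))]
```

View pics/s2.png

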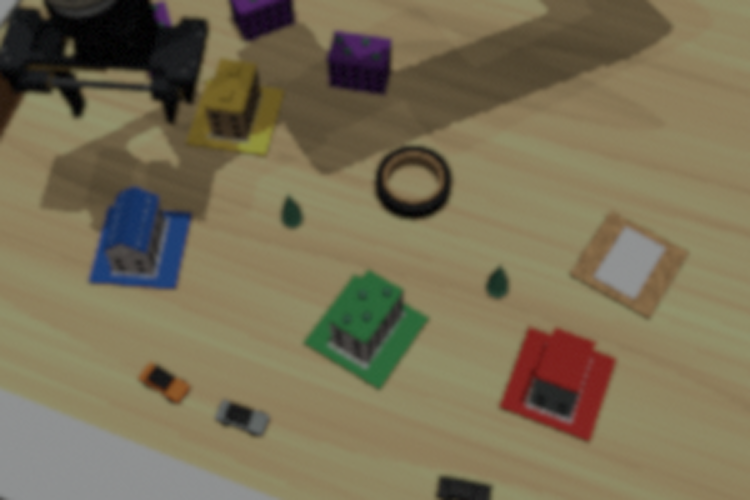

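The scene shows every house on its own colour with the footprint's white margin around it, the cork (630,260) empty and the tape (413,182) unmoved. Handing in.

```bash
python3 -c "
from rig import *
print(hand_in())"
```

```text
the job is handed in; nothing more can be done
None
```

All four houses stand upright on the plots of their roof colours, the cork plot is empty again, and I handed the job in at about 76 s of the 115 s allowed. I parked blue on the cork, moved red to red, green to green and yellow to yellow, then blue to blue.

**Last checks:** the wrist camera measured each house after placing. Heading errors were at most 0.5°.

| House | Offset from footprint centre |
|---|---|
| Red | 0.7 mm |
| Green | 1.3 mm |
| Yellow | 1.4 mm |
| Blue | 0.8 mm |

- **Offsets:** green and yellow may be partly wrist-camera bias at roof height. I did not resolve that fully; two opposite views of the blue plot agreed within 0.5 mm at plate level.
- **Tape:** the final scene picture shows it unmoved; its position agrees with the start within the network's few mm.

**What went wrong on the way:**
- **Tilted tool:** I turned the wrist the wrong way and the last joint reached the end of its range, which tilted and lowered the tool. I worked the tilt back out against the joint and reach limits to about 0.4°. Wrist force readings stayed near zero.
- **Failed grasp:** the first pick of blue from the cork slipped and left it standing there, moved about 2 mm; the second held.
- **Scene networks:** the point network on the scene camera was up to 10 mm off (yellow) and also marked purple look-alikes as green. I did not use its points for placing.

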